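# Stack the keyed dental instrument trays and close them with the lid

### The arm

A 6-joint arm with a two-finger parallel gripper is mounted at the origin on the work surface. World frame = base frame: x ahead of the robot, y to its left, z up, the work surface at z = 0. Lengths are in m, angles in rad, forces in N, time in s.
With the tool pointing down it reaches from about 0.325 to 0.9 m from the base axis. Payload 6.1 kg.
Tool frame: the origin (TCP) lies between the finger pads; the fingertips stand 22 mm ahead of it and the grasp point (between the pads) lies 3 mm ahead of it; z points along the fingers, y is the direction in which the jaws open and shut (so a half turn about z gives the same grasp; the last joint's range is limited). The gripper opens to 87 mm and grips with 3 to 60 N. Pads are 19 mm wide; open, the fingers measure 117 mm over their backs; the gripper's body (75 mm by 190 mm) begins 51 mm behind the grasp point.
Start: joints at [-1.35, 0.22, 1.526, -0, 1.395, -0.126], TCP at [0.212, -0.588, 0.245] pointing down, gripper open.
Joint ranges: [-2.98, 2.98], [-0.91, 2.08], [0.09, 2.57], [-1.24, 4.39], [0.2, 2.65], [-2.68, 2.68]. Speed limits (rad/s): [2.57, 2.57, 3.01, 3.14, 3.14, 3.14].

### API

Orientations are given as a rotation vector (axis times angle).
In Python, from workcell import readout, optics, ticket gives the robot as it stands. The module is installed in compiled form; this text tells all that it offers.
- The arm moves only by the shell command python3 -m jog 'ROWS' [FORCE]. ROWS is JSON, a list of rows, each an object of numbers: "dx", "dy", "dz": the shift along the tool's x, y, z in cm; "ax", "ay", "az": the turn, a rotation vector about the tool's x, y, z in rad; "grip": the finger opening in cm, from 0 to 8.7. A call has 1 to 8 rows; each row shifts and turns the commanded pose from where the row before left it, along the tool's axes as they then stand; what a row does not reach is not made up. A row lasts 1/8 s, in which the tool goes at most 62.5 mm and 10.7 degrees, less where a joint would pass 70% of its speed; a pose out of reach is approached as far as the arm can. A call with a gripper value outside its range is refused whole. The fingers move at their own pace and stop on an object; FORCE is the grip in N (left out, the last holds). Time passes only in rows, so rows that do not move let the fingers close. It gives the time, the measured TCP pose, the force and the opening at its end, in the units of the state.
- readout.sense(): the state, without advancing time (a new reading comes with each control period).
- optics.capture(name): name is "scene" or "top"; returns the picture (384x512x3 uint8, red, green, blue); there is no depth.
- optics.camera_info(name): a dict with "fx", "fy", "cx", "cy" (pixels), "k1" (the pictures are not rectified: a ray, as slopes to the right and down, at radius r is drawn at 1 + k1 r^2 times it, then the intrinsics apply), "world_to_cam" (4x4, takes a point from world to camera coordinates). Camera axes: x right, y up, looking along -z (the intrinsics and any distortion apply to the point x, -y, -z); pixel columns grow to the right and rows downward; lengths in m; the calibration is good to about 2 mm. A picture is of the moment at which its call begins. camera_info takes no time and is no camera call.
- ticket.close_job(): hands the job in, once; it reports no verdict.
The state is a dict: "time_s": time; "joint_positions": joint angles; "joint_velocities": joint speeds; "effort": joint torques, N m; "eef_pos": TCP position; "eef_rot": TCP orientation; "wrist_force": force on the tool from outside, world axes, zero at the start; "torque": the same for the moment, N m; "gripper_width": opening from 0.0 (shut) to 1.0 (fully open).
Only numpy, scipy, OpenCV 4.12 (cv2) and the standard library are available. Lean on these libraries where they do the work, as an engineer would, in place of code of your own. Each camera call takes 0.05 s, during which the arm holds its last target.

### The job

Make up the dental instrument set: set the mint-green tray on the dark teal base tray, then close the stack with the light-blue lid, each turned the right way round so that its notch drops over the yellow key of the tray below and it sits fully home, flat all round. Lower each one into place gently, do not drop it, and keep the green tray level in the hand so that its instruments stay put. Leave the base tray where it stands, and do not disturb the orange tray or the other things on the table.

Things in the scene. Friction and masses are not known exactly. Their poses are not given: they have to be found in the camera images.
- base_tray_center (a point): Dark teal slim tray standing loose on the table, 180 mm long (x) x 60 mm wide (y), rim 41 mm high, about 450 g. Rim opening 168 x 52 mm; long walls 4 mm, end walls 6 mm thick; instruments inside stay below the rim. This point: middle of the tray, half-way up (20.5 mm above its underside). x points along the tray to the end with the yellow key, z up.
- base_tray_key (a point): Middle of the top of the base tray's yellow key: a tapered lug on the rim of the +x end wall, 8 mm high, 18 mm wide (across the tray) and 5.6 mm thick at its root, 14 mm wide at its top. The point is 87 mm along x from the tray's middle and 49 mm above its underside. The rim of that end is yellow as well. Axes as the tray's.
- green_tray_center (a point): Mint-green tray, same shape as the base tray (180 x 60 mm, rim at 41 mm, own yellow key), loose, upright, about 300 g with its instruments fixed in. Grip it across the 60 mm width by the sides at mid-length, plain from 5 to 41 mm above its underside. Home, it is 36 mm higher than the tray below, x the same way. This point: its middle, 20.5 mm above its underside. x to its key and notch end, z up.
- green_tray_notch (a point): Where the top of the key below comes when the green tray is home: this point then falls on base_tray_key. Notch 22 mm wide, 10 mm high, cut up into the bottom of the +x end wall, right below the tray's own key. The tray's tapered foot (5 mm high, 164 x 48 mm at the root, 158 x 42 mm at the bottom) nests in the rim opening below with 2 mm play; the walls rest on that rim.
- green_tray_key (a point): Middle of the top of the green tray's own yellow key, on its yellow-rimmed end (same key as the base tray's): 87 mm from the tray's middle along its x, 49 mm above its underside.
- lid_grip (a point): Light-blue lid, loose, upright, about 160 g, 180 mm (x) x 60 mm (y): tapered 5 mm foot like the trays', plate 5 to 11 mm above its underside, dark teal handle bar along x, 94 mm long, 14 mm wide, 12 mm thick, on two posts. This point: centre of the bar, 34 mm above the lid's underside. Home, the lid's underside is 36 mm above that of the tray below. x points to the notch end, z up.
- lid_notch (a point): Where the top of the key below comes when the lid is home: this point then falls on green_tray_key. The notch, edged in yellow, is 22 mm wide and cut right through the plate in the middle of the lid's +x end. 87 mm along x from the lid's middle, 13 mm above its underside.
- orange_tray: Orange tray of another set, same shape with a black key and key-end rim, loose; leave alone. Origin: middle of its underside.
- pink_brush: Pink toothbrush lying on the table, 185 mm long (x), 16 mm high; leave alone. Origin: middle of its underside.
- blue_brush: Blue toothbrush, the same; leave alone.
- carton: White and red toothpaste carton, 50 x 190 x 38 mm, loose; leave alone. Origin: middle of its underside.
- bowl: Steel bowl, 104 mm across, 45 mm high, loose; leave alone. Origin: middle of its underside.
- pump_bottle: Hand-gel pump bottle, 62 mm across, 175 mm high, loose; leave alone. Origin: middle of its underside.

How it is judged:
By the outcome, as a careful person would: the job done as asked, in the order asked, and still so for the second after the job is handed in, with the robot touching nothing.
It also fails if it takes over 64 s, if anything falls off the work surface, if the arm or the gripper's body presses on something with over 40 N, if the wrist force passes 120 N, or if a joint passes its speed limit or range.

## Working session

There is one attempt and no reset: what is moved stays moved. The work goes in short steps, Python scripts to look and compute and a shell command to move; the robot and the scene stay as the last step left them, time stands still between calls to the robot, and variables do not carry over. Pictures are saved under pics/ and viewed, and the job is handed in when it is done.

```bash
mkdir -p pics
python3 - <<'E'
from workcell import readout, optics
import cv2, numpy as np
print(readout.sense())
for n in ("scene","top"):
    im=optics.capture(n); cv2.imwrite(f"pics/{n}0.png",im[:,:,::-1])
    i=optics.camera_info(n); print(n,i)
E
```

```text
{'time_s': 0.0, 'joint_positions': array([-1.35012010e+00,  2.21246149e-01,  1.52760769e+00, -1.39854492e-05,
        1.39467774e+00, -1.26076067e-01]), 'joint_velocities': array([ 7.77066985e-05,  3.61919696e-04, -2.70563575e-04,  2.95244410e-04,
        8.97311147e-04, -1.35673313e-03]), 'effort': array([ 8.62001525e-05, -4.94614148e+01, -3.87370670e+01,  6.98021287e-02,
        5.71704295e-02, -1.47632832e-04]), 'eef_pos': array([ 0.21228328, -0.5872358 ,  0.24342661]), 'eef_rot': array([-3.09258605e+00, -5.41622376e-01,  1.65504183e-04]), 'wrist_force': array([-0.30136265,  1.12995693,  0.15385734]), 'torque': array([-0.01178825, -0.01108242,  0.02006079]), 'gripper_width': 0.9964663115736733}
scene {'fx': 389.3959115733145, 'fy': 389.3959115733145, 'cx': 259.6840873572116, 'cy': 192.90390178831737, 'k1': -0.018711305760551848, 'world_to_cam': array([[-0.82134769,  0.57036908, -0.00819103,  0.48814534],
       [-0.34509182, -0.48540589,  0.80330116,  0.15943048],
       [ 0.45420217,  0.66261621,  0.59551671, -1.47226696],
       [ 0.        ,  0.        ,  0.        ,  1.        ]])}
top {'fx': 444.5752558545351, 'fy': 444.5752558545351, 'cx': 263.13746194831475, 'cy': 191.96960222774302, 'k1': -0.06963143890546397, 'world_to_cam': array([[ 0.02648541, -0.9994691 ,  0.01897464, -0.02725343],
       [ 0.99238665,  0.02857212,  0.11980142, -0.62023292],
       [-0.12027996,  0.01565719,  0.99261653, -1.22398935],
       [ 0.        ,  0.        ,  0.        ,  1.        ]])}
```

View pics/scene0.png

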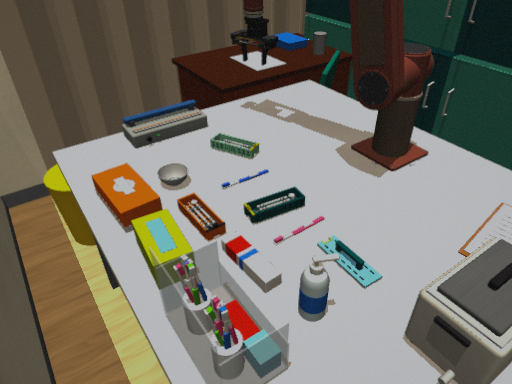

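View pics/top0.png

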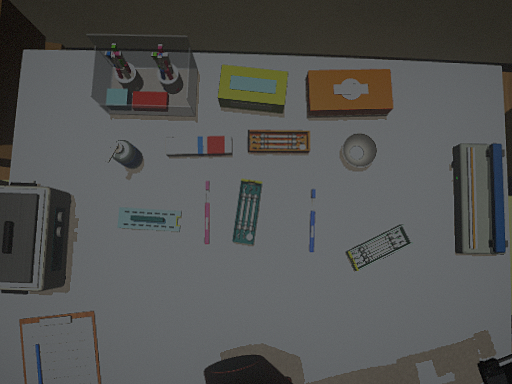

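Top view: lid at about (150,219), base tray at (247,212) with its key end at the top, green tray at (378,247) with its yellow end lower left, and the orange tray at (279,141). I'll enlarge these.

Run:
```python
import cv2, numpy as np
t=cv2.imread("pics/top0.png"); s=cv2.imread("pics/scene0.png")
def z(im,x,y,w,h,f): return cv2.resize(np.clip(im[y:y+h,x:x+w]*1.0*(1.6 if im is t else 1.2),0,255).astype(np.uint8),None,fx=f,fy=f,interpolation=cv2.INTER_CUBIC)
a=np.hstack([z(t,110,170,80,90,4),z(t,225,170,45,90,4)  ,z(t,340,212,75,90,4)])
b=np.hstack([z(s,200,125,66,66,4),z(s,238,170,66,66,4),z(s,315,228,68,66,4)])
cv2.imwrite("pics/z1.png",a);cv2.imwrite("pics/z2.png",b)
```

```text
(no output)
```

View pics/z1.png

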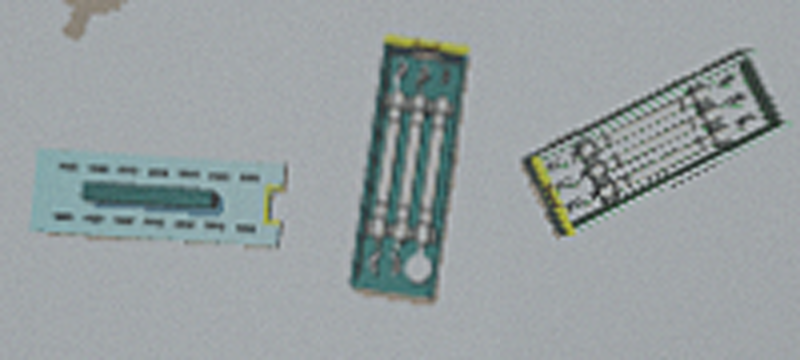

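View pics/z2.png

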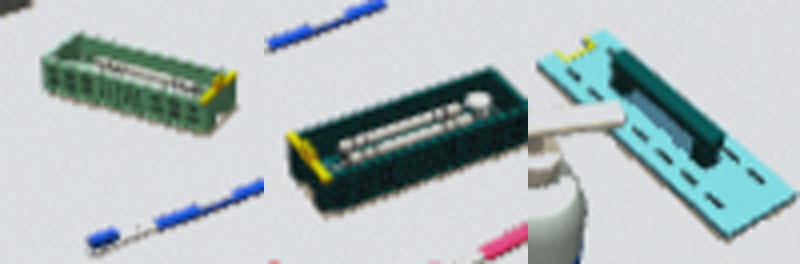

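```bash
cat > h.py <<'E'
import numpy as np, cv2
from workcell import readout, optics
def proj(n,P):
    i=optics.camera_info(n); M=i["world_to_cam"]
    c=np.asarray(P,float)@M[:3,:3].T+M[:3,3]
    a=c[...,0]/-c[...,2]; b=-c[...,1]/-c[...,2]
    f=1+i["k1"]*(a*a+b*b)
    return np.stack([i["fx"]*a*f+i["cx"], i["fy"]*b*f+i["cy"]],-1)
def ray(n,uv):
    i=optics.camera_info(n); M=i["world_to_cam"]
    K=np.array([[i["fx"],0,i["cx"]],[0,i["fy"],i["cy"]],[0,0,1]])
    q=cv2.undistortPoints(np.asarray(uv,float).reshape(-1,1,2),K,np.array([i["k1"],0,0,0.]))[:,0]
    d=np.c_[q[:,0],-q[:,1],-np.ones(len(q))]@M[:3,:3]
    return -M[:3,:3].T@M[:3,3], d
def plane(n,uv,z):
    o,d=ray(n,uv); return o+d*((z-o[2])/d[:,2])[:,None]
def rect(n,im,cx,cy,z,half=0.12,mm=0.5):
    # up = +x, left = +y
    N=int(2*half/mm*1000); g=(np.arange(N)+.5)*mm/1000-half
    X=cx-g[:,None]+0*g[None]; Y=cy-g[None]+0*g[:,None]
    p=proj(n,np.stack([X,Y,z+0*X],-1)).astype(np.float32)
    return cv2.remap(im,p[...,0],p[...,1],cv2.INTER_CUBIC)
E
python3 - <<'E'
from h import *
for n in("scene","top"): print(n,ray(n,[[256,192]])[0])
ims={n:cv2.imread(f"pics/{n}0.png") for n in("scene","top")}
ims["top"]=cv2.convertScaleAbs(ims["top"],alpha=1.8)
for nm,uv,z in(("lid",(150,219),.011),("base",(247,212),.041),("green",(378,247),.041)):
    c=plane("top",[uv],z)[0].round(2); print(nm,c)
    o=[rect(n,ims[n],c[0],c[1],z,.1,.5) for n in("top","scene")]
    for a in o:
        for k in range(0,400,40): a[k,::4]=(255,0,255); a[::4,k]=(255,0,255)
    cv2.imwrite(f"pics/r_{nm}.png",np.hstack(o))
E
```

```text
scene [1.12466205 0.77451344 0.7526873 ]
top [0.4690113  0.00964664 1.28977397]
lid [0.54 0.31 0.01]
base [0.56 0.03 0.04]
green [ 0.47 -0.34  0.04]
```

View pics/r_base.png

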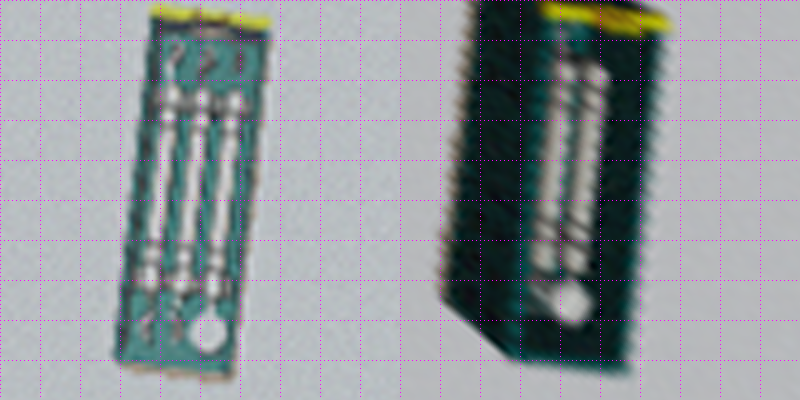

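View pics/r_green.png

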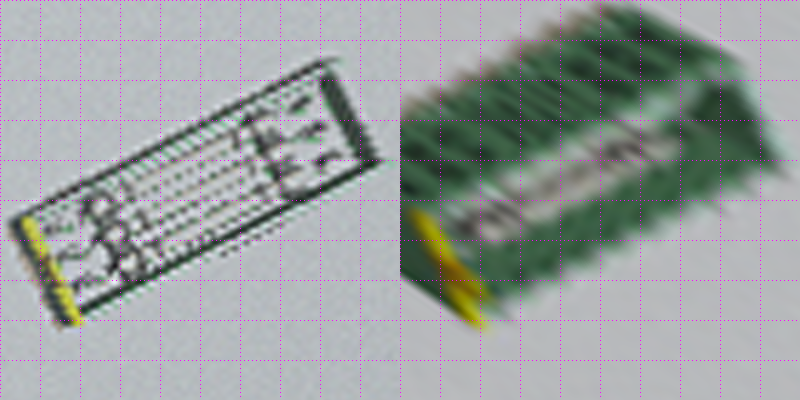

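View pics/r_lid.png

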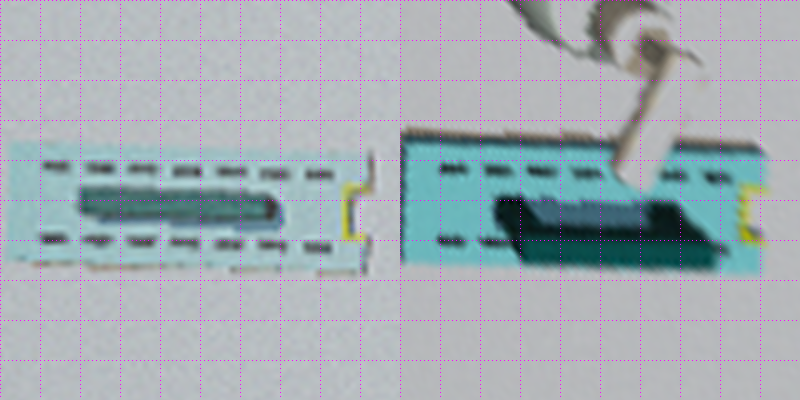

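Run:
```python
from h import *
ims={n:cv2.imread(f"pics/{n}0.png") for n in("scene","top")}
o=[]
for n in("top","scene"):
    a=rect(n,ims[n],.475,-.345,.041,.12,.6)
    f=a.astype(float); f=f/np.percentile(f.reshape(-1,3),60,axis=0)
    d=np.clip(128+ (f-f.mean(2,keepdims=True))*800,0,255).astype(np.uint8) if n=="top" else np.clip(f*180,0,255).astype(np.uint8)
    for k in range(0,400,40): d[k,::4]=(255,0,255); d[::4,k]=(255,0,255)
    o.append(d)
cv2.imwrite("pics/g2.png",np.hstack(o))
```

```text
(no output)
```

View pics/g2.png

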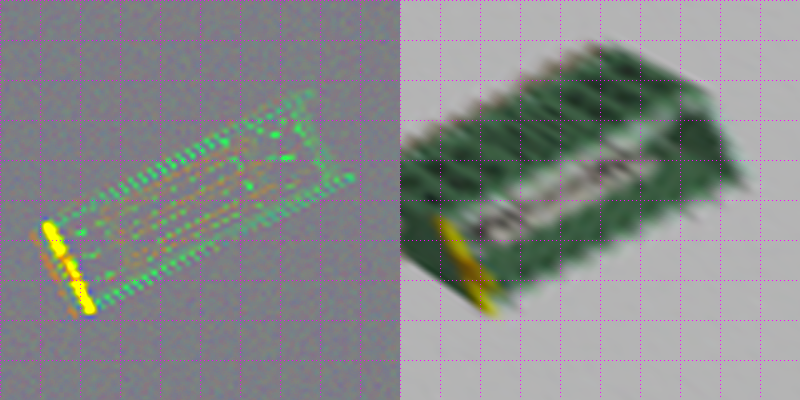

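Top view: the green rim corners give a centre of about (0.4735, −0.345) and a yaw of 116.5°. The base tray comes out at about (0.565, 0.033) with a yaw of −5.6°, and the lid at about (0.537, 0.316) with a yaw of −91.7°. Next I move above the green tray.

```bash
python3 -m jog '[{"dx":4.7,"dy":-2.0,"dz":1},{"dx":4.7,"dy":-2.0,"dz":1},{"dx":4.7,"dy":-2.0,"dz":1},{"dx":4.7,"dy":-2.0,"dz":1},{"dx":4.7,"dy":-2.0,"dz":1},{"dx":4.7,"dy":-2.0,"dz":1},{"dx":4.5,"dy":-1.9,"dz":1},{"az":-0.1}]'
python3 -m jog '[{"az":-0.18},{"az":-0.18},{"az":-0.18},{"az":-0.18},{"az":-0.18},{"az":-0.18},{"az":-0.18},{"az":-0.18}]'
cat > st.py <<'E'
from h import *
from scipy.spatial.transform import Rotation as R
import sys
def st():
    s=readout.sense(); r=R.from_rotvec(s["eef_rot"]).as_matrix()
    return s,r,np.degrees(np.arctan2(r[1,0],r[0,0]))
def report(tgt=None,yaw=None):
    s,r,y=st()
    print("t",round(s["time_s"],2),"p",s["eef_pos"].round(4),"yaw",y.round(2),"zax",r[:,2].round(4),"F",s["wrist_force"].round(1),"g",round(s["gripper_width"]*8.7,2),"j",s["joint_positions"].round(2))
    if tgt is not None: print("tool delta cm",((np.array(tgt)-s["eef_pos"])@r*100).round(2), "az", None if yaw is None else np.radians((y-yaw+180)%360-180).round(4))
if __name__=="__main__":
    a=[float(v) for v in sys.argv[1:]]
    report(a[:3] or None, a[3] if len(a)>3 else None)
E
python3 st.py .4735 -.345 .030 116.5
```

```text
t 0.1 p [ 0.2123 -0.5873  0.2435] yaw 19.87 zax [-4.0e-04  1.7e-03 -1.0e+00] F [ 0.8 -0.3 -0.2] g 8.69 j [-1.35  0.22  1.53  0.    1.39 -0.13]
tool delta cm [ 32.79 -13.87  21.39] az -1.6865invalid input
invalid input
```

```bash
python3 -m jog '[{"dx":4.7,"dy":-2.0,"dz":1.0,"ax":0,"ay":0,"az":0,"grip":8.7}]'; python3 st.py
```

```text
time_s: 0.22
eef_pos: [0.2483, -0.5546, 0.2346]
eef_rot: [3.094, 0.535, -0.001]
wrist_force: [1.6, -0.7, -0.2]
gripper_width: 0.997
t 0.23 p [ 0.2483 -0.5546  0.2346] yaw 19.62 zax [-3.0e-04 -1.7e-03 -1.0e+00] F [ 1.6 -0.7 -0.2] g 8.67 j [-1.28  0.19  1.59 -0.    1.37 -0.05]
```

```bash
python3 -m jog --help; ls
```

```text
h.py
pics
st.pyinvalid input: not JSON, or not a number
```

```bash
python3 -m jog '[{"dx":4.7,"dy":-2.0,"dz":1.0,"grip":8.7},{"dx":4.7,"dy":-2.0,"dz":1.0,"grip":8.7}]'; python3 -m jog '[{"dx":4.7,"dy":-2.0,"dz":1.0,"az":0},{"dx":4.7,"dy":-2.0,"dz":1.0}]'
```

```text
invalid input
invalid input
```

All seven keys are needed.

```bash
python3 -m jog '[{"dx":4.7,"dy":-2.0,"dz":1,"ax":0,"ay":0,"az":0,"grip":8.7},{"dx":4.7,"dy":-2.0,"dz":1,"ax":0,"ay":0,"az":0,"grip":8.7},{"dx":4.7,"dy":-2.0,"dz":1,"ax":0,"ay":0,"az":0,"grip":8.7},{"dx":4.7,"dy":-2.0,"dz":1,"ax":0,"ay":0,"az":0,"grip":8.7},{"dx":4.7,"dy":-2.0,"dz":1,"ax":0,"ay":0,"az":0,"grip":8.7},{"dx":4.5,"dy":-1.9,"dz":1,"ax":0,"ay":0,"az":0,"grip":8.7}]'
python3 -m jog '[{"dx":0,"dy":0,"dz":0,"ax":0,"ay":0,"az":-0.18,"grip":8.7},{"dx":0,"dy":0,"dz":0,"ax":0,"ay":0,"az":-0.18,"grip":8.7},{"dx":0,"dy":0,"dz":0,"ax":0,"ay":0,"az":-0.18,"grip":8.7},{"dx":0,"dy":0,"dz":0,"ax":0,"ay":0,"az":-0.18,"grip":8.7},{"dx":0,"dy":0,"dz":0,"ax":0,"ay":0,"az":-0.18,"grip":8.7},{"dx":0,"dy":0,"dz":0,"ax":0,"ay":0,"az":-0.18,"grip":8.7},{"dx":0,"dy":0,"dz":0,"ax":0,"ay":0,"az":-0.18,"grip":8.7},{"dx":0,"dy":0,"dz":0,"ax":0,"ay":0,"az":-0.18,"grip":8.7}]'
python3 st.py .4735 -.345 .030 116.5
```

```text
time_s: 0.98
eef_pos: [0.4736, -0.3443, 0.1738]
eef_rot: [-3.094, -0.542, 0.001]
wrist_force: [-0.5, -0.1, 0.5]
gripper_width: 1.002
time_s: 1.98
eef_pos: [0.4724, -0.3456, 0.174]
eef_rot: [-1.961, -2.453, -0.0]
wrist_force: [0.1, 0.2, -0.6]
gripper_width: 1.001
t 1.98 p [ 0.4724 -0.3456  0.174 ] yaw 102.71 zax [-7.e-04  8.e-04 -1.e+00] F [ 0.1  0.2 -0.6] g 8.71 j [-0.77  0.19  1.7   0.    1.25 -0.99]
tool delta cm [ 0.03  0.13 14.4 ] az -0.2406
```

```bash
python3 -m jog '[{"dx":0,"dy":0,"dz":3,"ax":0,"ay":0,"az":-0.12,"grip":8.7},{"dx":0,"dy":0.1,"dz":3,"ax":0,"ay":0,"az":-0.12,"grip":8.7},{"dx":0,"dy":0,"dz":2,"ax":0,"ay":0,"az":0,"grip":8.7},{"dx":0,"dy":0,"dz":0,"ax":0,"ay":0,"az":0,"grip":8.7}]'
python3 - <<'E'
from st import *
report([.4735,-.345,.030],116.5)
im=optics.capture("scene");cv2.imwrite("pics/s1.png",cv2.resize(im[90:220,150:330,::-1],None,fx=4,fy=4,interpolation=cv2.INTER_CUBIC))
im=optics.capture("top");cv2.imwrite("pics/t1.png",cv2.resize(cv2.convertScaleAbs(im[180:320,310:470,::-1],alpha=1.6),None,fx=4,fy=4,interpolation=cv2.INTER_CUBIC))
E
```

```text
time_s: 2.48
eef_pos: [0.4725, -0.3445, 0.0924]
eef_rot: [-1.663, -2.661, -0.001]
wrist_force: [0.0, -1.1, 0.4]
gripper_width: 0.999
t 2.48 p [ 0.4725 -0.3445  0.0924] yaw 115.99 zax [-0.003   0.0029 -1.    ] F [ 0.  -1.1  0.4] g 8.69 j [-0.76  0.28  1.75 -0.    1.11 -1.22]
tool delta cm [-0.12  0.08  6.24] az -0.0088
```

View pics/s1.png

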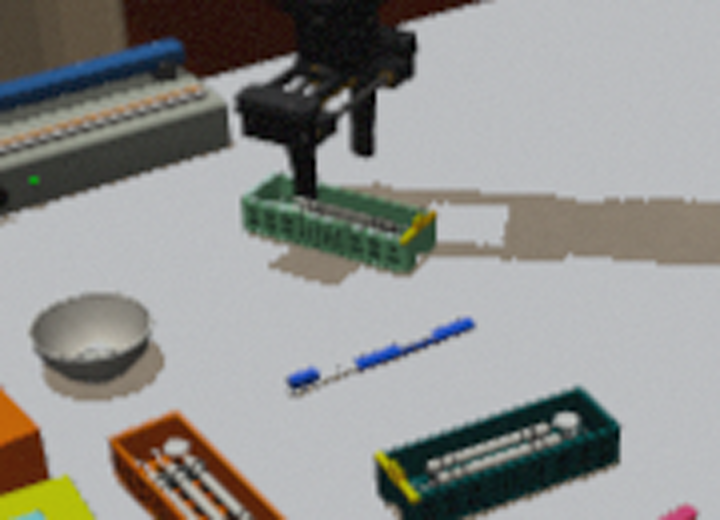

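View pics/t1.png

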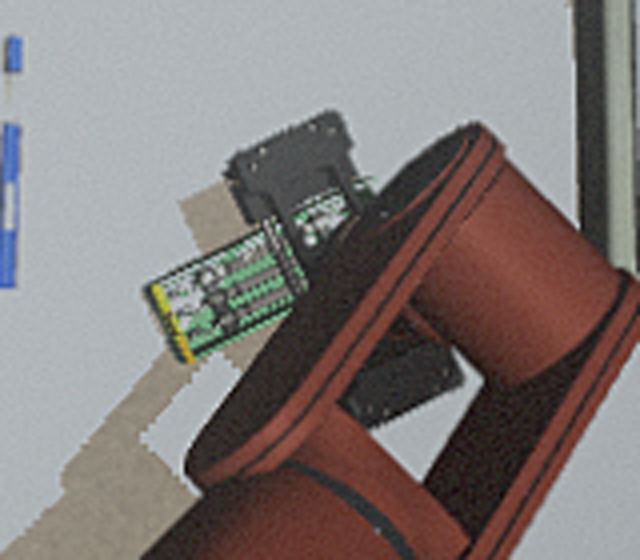

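The jaws straddle the green tray: in the scene crop the fingers are near (305,170) and (362,130), on either side of it. Now down and grip.

```bash
python3 -m jog '[{"dx":0,"dy":0,"dz":2,"ax":0,"ay":0,"az":-0.01,"grip":8.7},{"dx":0,"dy":0.05,"dz":2,"ax":0,"ay":0,"az":0,"grip":8.7},{"dx":0,"dy":0,"dz":1.5,"ax":0,"ay":0,"az":0,"grip":8.7},{"dx":0,"dy":0,"dz":0.7,"ax":0,"ay":0,"az":0,"grip":8.7},{"dx":0,"dy":0,"dz":0,"ax":0,"ay":0,"az":0,"grip":8.7}]'
python3 -m jog '[{"dx":0,"dy":0,"dz":0,"ax":0,"ay":0,"az":0,"grip":7.0},{"dx":0,"dy":0,"dz":0,"ax":0,"ay":0,"az":0,"grip":6.6},{"dx":0,"dy":0,"dz":0,"ax":0,"ay":0,"az":0,"grip":6.2},{"dx":0,"dy":0,"dz":0,"ax":0,"ay":0,"az":0,"grip":5.8},{"dx":0,"dy":0,"dz":0,"ax":0,"ay":0,"az":0,"grip":5.0},{"dx":0,"dy":0,"dz":0,"ax":0,"ay":0,"az":0,"grip":5.0}]' 30
python3 st.py
```

```text
time_s: 3.2
eef_pos: [0.4737, -0.345, 0.0316]
eef_rot: [-1.648, -2.673, -0.001]
wrist_force: [-0.1, 0.0, -0.1]
gripper_width: 1.001
time_s: 3.95
eef_pos: [0.474, -0.3456, 0.0328]
eef_rot: [-1.648, -2.674, 0.001]
wrist_force: [-2.6, -0.0, 3.8]
gripper_width: 0.682
t 3.95 p [ 0.474  -0.3456  0.0328] yaw 116.71 zax [-2.e-04 -3.e-04 -1.e+00] F [-2.6 -0.   3.8] g 5.93 j [-0.76  0.37  1.77 -0.    1.   -1.23]
```

```bash
python3 -m jog '[{"dx":0,"dy":0,"dz":-0.3,"ax":0,"ay":0,"az":0,"grip":5.0},{"dx":0,"dy":0,"dz":-0.8,"ax":0,"ay":0,"az":0,"grip":5.0},{"dx":0,"dy":0,"dz":-1.5,"ax":0,"ay":0,"az":0,"grip":5.0},{"dx":0,"dy":0,"dz":-2,"ax":0,"ay":0,"az":0,"grip":5.0},{"dx":0,"dy":0,"dz":-2,"ax":0,"ay":0,"az":0,"grip":5.0},{"dx":0,"dy":0,"dz":-2,"ax":0,"ay":0,"az":0,"grip":5.0},{"dx":0,"dy":0,"dz":-1,"ax":0,"ay":0,"az":0,"grip":5.0},{"dx":0,"dy":0,"dz":-0.4,"ax":0,"ay":0,"az":0,"grip":5.0}]' 40
python3 st.py .565 .033 .133 -5.6
```

```text
time_s: 4.95
eef_pos: [0.4744, -0.3456, 0.1336]
eef_rot: [1.648, 2.673, -0.0]
wrist_force: [0.8, -0.5, -3.9]
gripper_width: 0.687
t 4.95 p [ 0.4744 -0.3456  0.1336] yaw 116.7 zax [ 9.e-04 -9.e-04 -1.e+00] F [ 0.8 -0.5 -3.9] g 5.98 j [-0.76  0.23  1.73 -0.    1.18 -1.23]
tool delta cm [29.75 25.11  0.03] az 2.1346
```

```bash
python3 -m jog '[{"dx":1,"dy":0.8,"dz":0,"ax":0,"ay":0,"az":0,"grip":5.0},{"dx":2.2,"dy":1.9,"dz":0,"ax":0,"ay":0,"az":0,"grip":5.0},{"dx":3,"dy":2.5,"dz":0,"ax":0,"ay":0,"az":0,"grip":5.0},{"dx":3,"dy":2.5,"dz":0,"ax":0,"ay":0,"az":0,"grip":5.0},{"dx":3,"dy":2.5,"dz":0,"ax":0,"ay":0,"az":0,"grip":5.0},{"dx":3,"dy":2.5,"dz":0,"ax":0,"ay":0,"az":0,"grip":5.0},{"dx":3,"dy":2.5,"dz":0,"ax":0,"ay":0,"az":0,"grip":5.0},{"dx":3,"dy":2.5,"dz":0,"ax":0,"ay":0,"az":0,"grip":5.0}]'
python3 -m jog '[{"dx":3,"dy":2.5,"dz":0,"ax":0,"ay":0,"az":0,"grip":5.0},{"dx":2.6,"dy":2.2,"dz":0,"ax":0,"ay":0,"az":0,"grip":5.0},{"dx":2,"dy":1.8,"dz":0,"ax":0,"ay":0,"az":0.03,"grip":5.0},{"dx":0.9,"dy":0.9,"dz":0,"ax":0,"ay":0,"az":0.08,"grip":5.0},{"dx":0,"dy":0,"dz":0,"ax":0,"ay":0,"az":0.12,"grip":5.0},{"dx":0,"dy":0,"dz":0,"ax":0,"ay":0,"az":0.12,"grip":5.0},{"dx":0,"dy":0,"dz":0,"ax":0,"ay":0,"az":0.12,"grip":5.0},{"dx":0,"dy":0,"dz":0,"ax":0,"ay":0,"az":0.12,"grip":5.0}]'
python3 -m jog '[{"dx":0,"dy":0,"dz":0,"ax":0,"ay":0,"az":0.12,"grip":5.0},{"dx":0,"dy":0,"dz":0,"ax":0,"ay":0,"az":0.12,"grip":5.0},{"dx":0,"dy":0,"dz":0,"ax":0,"ay":0,"az":0.12,"grip":5.0},{"dx":0,"dy":0,"dz":0,"ax":0,"ay":0,"az":0.12,"grip":5.0},{"dx":0,"dy":0,"dz":0,"ax":0,"ay":0,"az":0.12,"grip":5.0},{"dx":0,"dy":0,"dz":0,"ax":0,"ay":0,"az":0.12,"grip":5.0},{"dx":0,"dy":0,"dz":0,"ax":0,"ay":0,"az":0.12,"grip":5.0},{"dx":0,"dy":0,"dz":0,"ax":0,"ay":0,"az":0.12,"grip":5.0}]'
python3 st.py .565 .033 .133 -5.6
```

```text
time_s: 5.95
eef_pos: [0.5362, -0.0741, 0.1314]
eef_rot: [-1.647, -2.673, 0.0]
wrist_force: [0.9, -0.6, -3.5]
gripper_width: 0.686
time_s: 6.95
eef_pos: [0.564, 0.0336, 0.1312]
eef_rot: [-2.357, -2.074, 0.003]
wrist_force: [-0.2, -0.4, -4.5]
gripper_width: 0.685
time_s: 7.95
eef_pos: [0.564, 0.0335, 0.1312]
eef_rot: [-3.049, -0.751, 0.004]
wrist_force: [0.7, -0.3, -3.1]
gripper_width: 0.684
t 7.95 p [0.564  0.0335 0.1312] yaw 27.69 zax [-2.6e-03  5.0e-04 -1.0e+00] F [ 0.7 -0.3 -3.1] g 5.95 j [-0.08  0.19  1.79  0.    1.17  1.01]
tool delta cm [ 0.07  0.09 -0.18] az 0.581
```

```bash
python3 -m jog '[{"dx":0,"dy":0,"dz":0,"ax":0,"ay":0,"az":0.12,"grip":5.0},{"dx":0,"dy":0,"dz":0,"ax":0,"ay":0,"az":0.12,"grip":5.0},{"dx":0,"dy":0,"dz":0,"ax":0,"ay":0,"az":0.12,"grip":5.0},{"dx":0,"dy":0,"dz":0,"ax":0,"ay":0,"az":0.12,"grip":5.0},{"dx":0,"dy":0,"dz":0,"ax":0,"ay":0,"az":0.07,"grip":5.0},{"dx":0,"dy":0,"dz":0,"ax":0,"ay":0,"az":0.03,"grip":5.0},{"dx":0,"dy":0,"dz":0,"ax":0,"ay":0,"az":0,"grip":5.0}]'
python3 - <<'E'
from st import *
report([.565,.033,.131],-5.6)
o=[]
s=readout.sense();zt=s["eef_pos"][2]-.030
for n in("top","scene"):
    im=optics.capture(n);cv2.imwrite(f"pics/{n}2.png",im[:,:,::-1])
    im=cv2.convertScaleAbs(im[:,:,::-1],alpha=1.8 if n=="top" else 1)
    a=rect(n,im,.56,.03,zt+.041,.1,.5)
    for k in range(0,400,40): a[k,::4]=(255,0,255); a[::4,k]=(255,0,255)
    o.append(a)
cv2.imwrite("pics/r2.png",np.hstack(o)); print(zt)
E
```

```text
time_s: 8.82
eef_pos: [0.5647, 0.0331, 0.1319]
eef_rot: [-3.138, 0.145, 0.002]
wrist_force: [-0.0, -0.3, -3.4]
gripper_width: 0.687
t 8.82 p [0.5647 0.0331 0.1319] yaw -5.28 zax [-1.2e-03  2.0e-04 -1.0e+00] F [-0.  -0.3 -3.4] g 5.98 j [-0.08  0.19  1.78  0.    1.17  1.58]
tool delta cm [0.03 0.   0.09] az 0.0056
0.10190986105084016
```

View pics/r2.png

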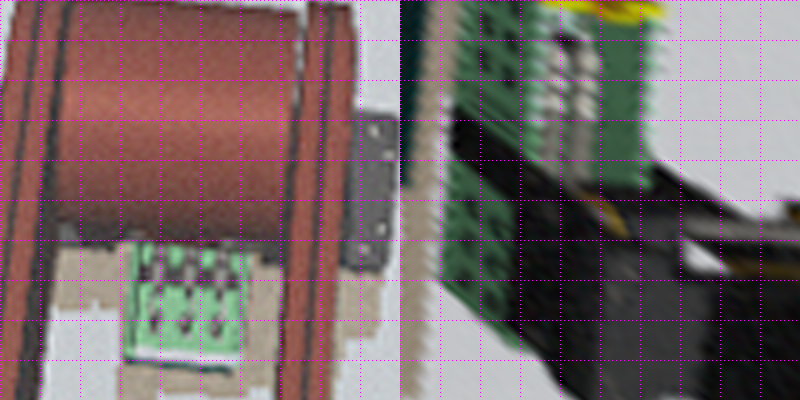

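View pics/scene2.png

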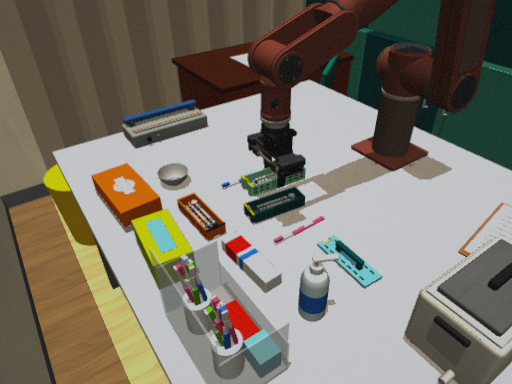

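Run:
```python
from h import *
s0=cv2.imread("pics/scene0.png");s2=cv2.imread("pics/scene2.png");t0=cv2.imread("pics/top0.png");t2=cv2.imread("pics/top2.png")
def g(a):
    for k in range(0,400,50): a[k,::4]=(255,0,255); a[::4,k]=(255,0,255)
    return a
A=np.hstack([g(rect("scene",s0,.635,.03,.041,.05,.25)),g(rect("scene",s2,.635,.03,.143,.05,.25))])
def e(n,im,z):
    a=rect(n,im,.485,.03,z,.05,.25).astype(float); a/=np.percentile(a.reshape(-1,3),70,axis=0); return g(np.clip(128+(a-a.mean(2,keepdims=True))*500+(a.mean(2,keepdims=True)-.8)*150,0,255).astype(np.uint8))
B=np.hstack([e("top",t0,.041),e("top",t2,.143)])
cv2.imwrite("pics/c1.png",A);cv2.imwrite("pics/c2.png",B)
```

```text
(no output)
```

View pics/c1.png

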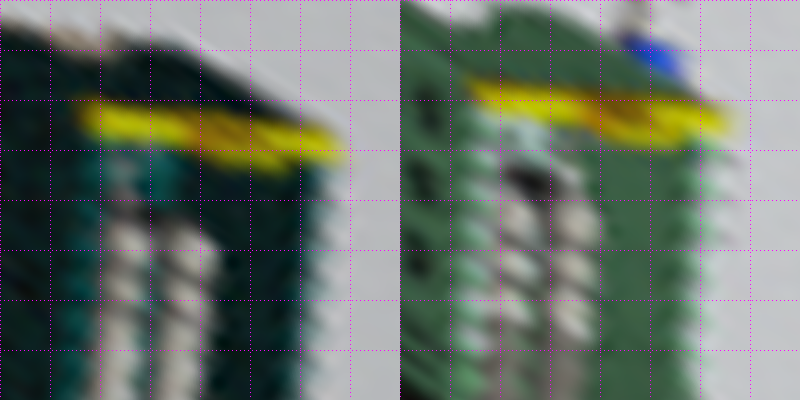

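View pics/c2.png

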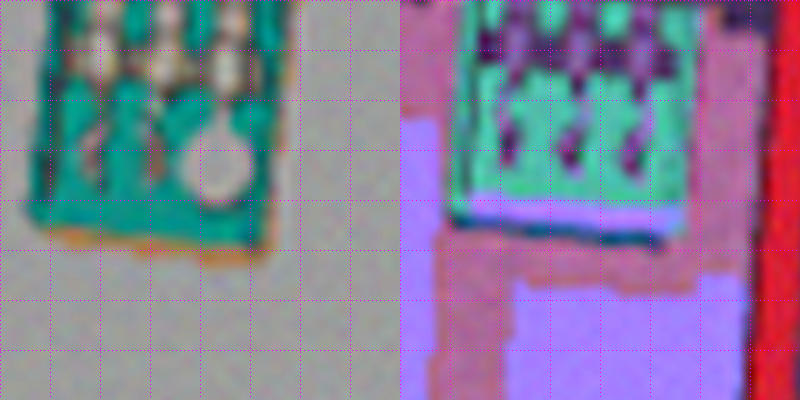

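```bash
cat > yel.py <<'E'
from h import *
def yel(n,im,x,y,zr,half=.05):
    """centroid / end-edge yaw of yellow blob, rectified on rim plane zr"""
    a=rect(n,im,x,y,zr,half,.25); hsv=cv2.cvtColor(a,cv2.COLOR_BGR2HSV)
    m=cv2.inRange(hsv,(18,130,60),(36,255,255))
    k,l,s,c=cv2.connectedComponentsWithStats(m)
    i=1+np.argmax(s[1:,4]); p=np.argwhere(l==i)[:,::-1].astype(np.float32)
    N=a.shape[0]
    W=lambda q:(x+half-(q[1]+.5)*.00025, y+half-(q[0]+.5)*.00025)
    box=cv2.minAreaRect(p); v=cv2.fitLine(p,cv2.DIST_L2,0,.01,.01).ravel()
    yaw=-np.degrees(np.arctan(v[1]/v[0]))
    print(n,"zr",round(zr,4),"cen",np.round(W(p.mean(0)),4),"box",np.round(W(box[0]),4),np.round(np.array(box[1])*.25,1),"yaw",yaw.round(1),"y-range",np.round([W([p[:,0].max(),0])[1],W([p[:,0].min(),0])[1]],4),len(p))
E
python3 - <<'E'
from yel import *
s0=cv2.imread("pics/scene0.png");s2=cv2.imread("pics/scene2.png")
yel("scene",s0,.635,.03,.041)
for z in(.1397,.1407,.1417): yel("scene",s2,.635,.03,z)
E
```

```text
scene zr 0.041 cen [0.6513 0.027 ] box [0.6506 0.0282] [65.2 13.8] yaw -8.8 y-range [-0.0041  0.0601] 10410
scene zr 0.1397 cen [0.6547 0.0256] box [0.6537 0.0274] [65.6 14.1] yaw -8.3 y-range [-0.0054  0.0596] 10583
scene zr 0.1407 cen [0.6555 0.0269] box [0.6545 0.0285] [65.4 14.1] yaw -8.3 y-range [-0.0041  0.0606] 10546
scene zr 0.1417 cen [0.6563 0.0281] box [0.6553 0.0298] [65.2 14. ] yaw -8.3 y-range [-0.0026  0.0619] 10518
```

```bash
python3 -m jog '[{"dx":-0.15,"dy":0,"dz":0.5,"ax":0,"ay":0,"az":0.007,"grip":5.0},{"dx":-0.18,"dy":0,"dz":1,"ax":0,"ay":0,"az":0,"grip":5.0},{"dx":0,"dy":0,"dz":1,"ax":0,"ay":0,"az":0,"grip":5.0},{"dx":0,"dy":0,"dz":1,"ax":0,"ay":0,"az":0,"grip":5.0},{"dx":0,"dy":0,"dz":0.5,"ax":0,"ay":0,"az":0,"grip":5.0},{"dx":0,"dy":0,"dz":0.3,"ax":0,"ay":0,"az":0,"grip":5.0},{"dx":0,"dy":0,"dz":0,"ax":0,"ay":0,"az":0,"grip":5.0},{"dx":0,"dy":0,"dz":0,"ax":0,"ay":0,"az":0,"grip":5.0}]'
python3 - <<'E'
from st import *
from yel import yel
report()
z=readout.sense()["eef_pos"][2]-.0322
im=np.ascontiguousarray(optics.capture("scene")[:,:,::-1]); cv2.imwrite("pics/scene3.png",im)
yel("scene",im,.635,.03,z+.041); print(z)
cv2.imwrite("pics/c3.png",cv2.resize(im[150:240,220:320],None,fx=6,fy=6,interpolation=cv2.INTER_CUBIC))
E
```

```text
time_s: 9.93
eef_pos: [0.5623, 0.0329, 0.0899]
eef_rot: [3.138, -0.157, 0.001]
wrist_force: [-0.2, 0.2, -2.8]
gripper_width: 0.692
t 9.93 p [0.5623 0.0329 0.0899] yaw -5.74 zax [ 7.e-04 -1.e-04 -1.e+00] F [-0.2  0.2 -2.8] g 6.02 j [-0.08  0.24  1.82 -0.    1.09  1.59]
scene zr 0.0987 cen [0.6531 0.026 ] box [0.6525 0.0278] [64.6 13.9] yaw -8.3 y-range [-0.0044  0.0594] 10189
0.057732087660960975
```

View pics/c3.png

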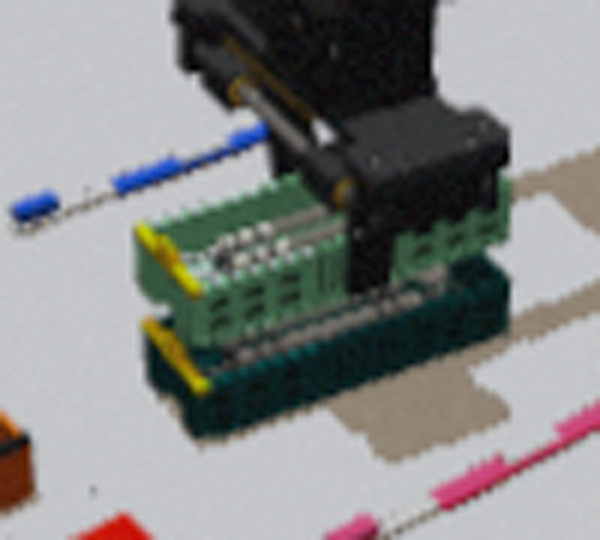

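Scene crop: the green tray hangs squarely above the base, with the key rims at (165,255) and (175,355). Against the base it is about +1.8 mm in X, −0.7 mm in Y and +0.5° in yaw. I'll correct that and lower gently.

```bash
python3 -m jog '[{"dx":-0.15,"dy":-0.05,"dz":0.3,"ax":0,"ay":0,"az":0.006,"grip":5.0},{"dx":0,"dy":0,"dz":0.4,"ax":0,"ay":0,"az":0,"grip":5.0},{"dx":0,"dy":0,"dz":0.3,"ax":0,"ay":0,"az":0,"grip":5.0},{"dx":0,"dy":0,"dz":0.2,"ax":0,"ay":0,"az":0,"grip":5.0},{"dx":0,"dy":0,"dz":0,"ax":0,"ay":0,"az":0,"grip":5.0}]'
python3 - <<'E'
from st import *
from yel import yel
report()
z=readout.sense()["eef_pos"][2]-.0322
im=np.ascontiguousarray(optics.capture("scene")[:,:,::-1]); cv2.imwrite("pics/scene4.png",im)
yel("scene",im,.635,.03,z+.041); print(z)
E
python3 -m jog '[{"dx":0,"dy":0,"dz":0.2,"ax":0,"ay":0,"az":0,"grip":5.0},{"dx":0,"dy":0,"dz":0.2,"ax":0,"ay":0,"az":0,"grip":5.0},{"dx":0,"dy":0,"dz":0.1,"ax":0,"ay":0,"az":0,"grip":5.0},{"dx":0,"dy":0,"dz":0,"ax":0,"ay":0,"az":0,"grip":5.0}]'
```

```text
time_s: 10.6
eef_pos: [0.5604, 0.0336, 0.0773]
eef_rot: [-3.137, 0.167, 0.001]
wrist_force: [0.2, 0.3, -3.8]
gripper_width: 0.683
t 10.6 p [0.5604 0.0336 0.0773] yaw -6.09 zax [-5.e-04  0.e+00 -1.e+00] F [ 0.2  0.3 -3.8] g 5.94 j [-0.08  0.25  1.83  0.    1.06  1.6 ]
scene zr 0.0861 cen [0.6512 0.0273] box [0.6502 0.0278] [64.9 13.9] yaw -8.7 y-range [-0.0044  0.0596] 10592
0.04505096652731621
time_s: 11.15
eef_pos: [0.5604, 0.0336, 0.0724]
eef_rot: [-3.137, 0.167, 0.0]
wrist_force: [-0.1, 0.2, -3.7]
gripper_width: 0.687
```

```bash
python3 -m jog '[{"dx":0,"dy":0,"dz":0.1,"ax":0,"ay":0,"az":0,"grip":5.0},{"dx":0,"dy":0,"dz":0.1,"ax":0,"ay":0,"az":0,"grip":5.0},{"dx":0,"dy":0,"dz":0,"ax":0,"ay":0,"az":0,"grip":5.0}]'; python3 -m jog '[{"dx":0,"dy":0,"dz":0.1,"ax":0,"ay":0,"az":0,"grip":5.0},{"dx":0,"dy":0,"dz":0.05,"ax":0,"ay":0,"az":0,"grip":5.0},{"dx":0,"dy":0,"dz":0,"ax":0,"ay":0,"az":0,"grip":5.0}]'; python3 -m jog '[{"dx":0,"dy":0,"dz":0.05,"ax":0,"ay":0,"az":0,"grip":5.0},{"dx":0,"dy":0,"dz":0,"ax":0,"ay":0,"az":0,"grip":5.0}]'
```

```text
time_s: 11.52
eef_pos: [0.5604, 0.0336, 0.0704]
eef_rot: [-3.137, 0.167, 0.0]
wrist_force: [0.1, 0.9, -3.7]
gripper_width: 0.688
time_s: 11.9
eef_pos: [0.5607, 0.0338, 0.0693]
eef_rot: [-3.137, 0.167, -0.001]
wrist_force: [-0.3, 2.2, -0.9]
gripper_width: 0.682
time_s: 12.15
eef_pos: [0.5608, 0.0338, 0.0691]
eef_rot: [-3.137, 0.167, -0.001]
wrist_force: [-1.6, 2.9, 3.3]
gripper_width: 0.685
```

```bash
python3 -m jog '[{"dx":0,"dy":0,"dz":0.05,"ax":0,"ay":0,"az":0,"grip":5.0},{"dx":0,"dy":0,"dz":0,"ax":0,"ay":0,"az":0,"grip":5.0}]'; python3 -m jog '[{"dx":0,"dy":0,"dz":0.05,"ax":0,"ay":0,"az":0,"grip":5.0},{"dx":0,"dy":0,"dz":0,"ax":0,"ay":0,"az":0,"grip":5.0}]'
python3 - <<'E'
from st import *
from yel import yel
report()
im=np.ascontiguousarray(optics.capture("scene")[:,:,::-1]); cv2.imwrite("pics/scene5.png",im)
yel("scene",im,.635,.03,.077)
cv2.imwrite("pics/c5.png",cv2.resize(im[150:240,220:320],None,fx=6,fy=6,interpolation=cv2.INTER_CUBIC))
E
```

```text
time_s: 12.4
eef_pos: [0.5608, 0.0339, 0.0689]
eef_rot: [-3.137, 0.167, -0.001]
wrist_force: [-2.3, 2.8, 6.2]
gripper_width: 0.684
time_s: 12.65
eef_pos: [0.5609, 0.0339, 0.0688]
eef_rot: [-3.137, 0.167, -0.001]
wrist_force: [-4.2, 2.7, 10.1]
gripper_width: 0.686
t 12.65 p [0.5609 0.0339 0.0688] yaw -6.1 zax [ 5.e-04  5.e-04 -1.e+00] F [-4.2  2.7 10.1] g 5.97 j [-0.08  0.26  1.83  0.    1.05  1.6 ]
scene zr 0.077 cen [0.6511 0.0263] box [0.6507 0.0273] [63.2 14. ] yaw -8.5 y-range [-0.0041  0.0586] 10272
```

View pics/c5.png

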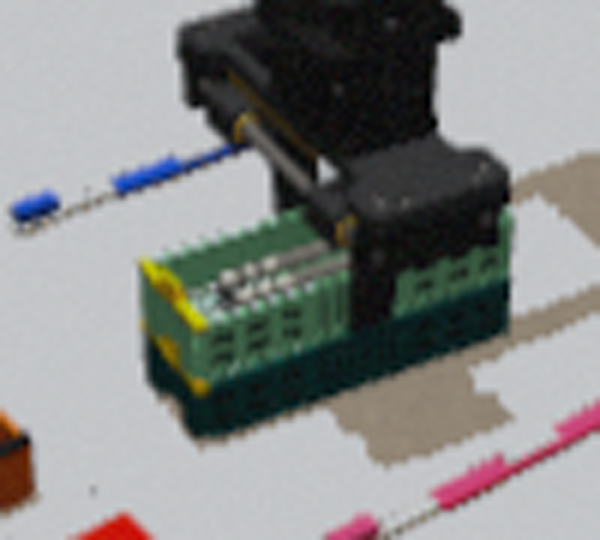

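Seated: in the crop the key shows through the notch at (168,350) and the seam is even all round. I'll ease off the pressure, release slowly and lift clear.

```bash
python3 -m jog '[{"dx":0,"dy":0,"dz":-0.08,"ax":0,"ay":0,"az":0,"grip":5.0},{"dx":0,"dy":0,"dz":0,"ax":0,"ay":0,"az":0,"grip":5.0}]' 10
python3 -m jog '[{"dx":0,"dy":0,"dz":0,"ax":0,"ay":0,"az":0,"grip":6.0},{"dx":0,"dy":0,"dz":0,"ax":0,"ay":0,"az":0,"grip":6.3},{"dx":0,"dy":0,"dz":0,"ax":0,"ay":0,"az":0,"grip":6.7},{"dx":0,"dy":0,"dz":0,"ax":0,"ay":0,"az":0,"grip":7.2},{"dx":0,"dy":0,"dz":0,"ax":0,"ay":0,"az":0,"grip":8},{"dx":0,"dy":0,"dz":0,"ax":0,"ay":0,"az":0,"grip":8.7},{"dx":0,"dy":0,"dz":0,"ax":0,"ay":0,"az":0,"grip":8.7}]'
python3 -m jog '[{"dx":0,"dy":0,"dz":-0.5,"ax":0,"ay":0,"az":0,"grip":8.7},{"dx":0,"dy":0,"dz":-1.5,"ax":0,"ay":0,"az":0,"grip":8.7},{"dx":0,"dy":0,"dz":-2.5,"ax":0,"ay":0,"az":0,"grip":8.7},{"dx":0,"dy":0,"dz":-3,"ax":0,"ay":0,"az":0,"grip":8.7},{"dx":0,"dy":0,"dz":-3,"ax":0,"ay":0,"az":0,"grip":8.7},{"dx":0,"dy":0,"dz":-2,"ax":0,"ay":0,"az":0,"grip":8.7}]'
python3 st.py .537 .316 .19 -91.7
```

```text
time_s: 12.95
eef_pos: [0.5609, 0.0339, 0.0688]
eef_rot: [-3.137, 0.167, -0.001]
wrist_force: [-1.4, 4.2, 4.1]
gripper_width: 0.688
time_s: 13.82
eef_pos: [0.5605, 0.0335, 0.0683]
eef_rot: [3.137, -0.167, -0.0]
wrist_force: [0.1, 0.4, 1.2]
gripper_width: 0.98
time_s: 14.58
eef_pos: [0.5615, 0.0336, 0.1966]
eef_rot: [3.137, -0.167, 0.006]
wrist_force: [0.6, -0.0, -0.2]
gripper_width: 1.002
t 14.57 p [0.5615 0.0336 0.1966] yaw -6.08 zax [ 3.5e-03 -3.0e-04 -1.0e+00] F [ 0.6 -0.  -0.2] g 8.72 j [-0.08  0.11  1.75  0.    1.28  1.6 ]
tool delta cm [ -5.43 -27.83   0.64] az 1.4943
```

Run:
```python
from h import *
s=cv2.imread("pics/scene0.png");t=cv2.convertScaleAbs(cv2.imread("pics/top0.png"),alpha=1.6)
a=cv2.resize(s[240:330,285:385],None,fx=4,fy=4,interpolation=cv2.INTER_CUBIC)
b=cv2.resize(t[130:220,95:195],None,fx=4,fy=4,interpolation=cv2.INTER_CUBIC)
cv2.imwrite("pics/b1.png",np.hstack([a,b]))
L=cv2.imread("pics/scene0.png")
o=[]
for n,z in(("top",.011),("scene",.011)):
    im=cv2.imread(f"pics/{n}0.png")
    r=rect(n,im,.535,.315,z,.1,.5).astype(float); r/=np.percentile(r.reshape(-1,3),70,axis=0)
    d=np.clip(128+(r-r.mean(2,keepdims=True))*500+(r.mean(2,keepdims=True)-.8)*200,0,255).astype(np.uint8)
    for k in range(0,400,40): d[k,::4]=(255,0,255); d[::4,k]=(255,0,255)
    o.append(d)
cv2.imwrite("pics/l1.png",np.hstack(o))
```

```text
(no output)
```

View pics/b1.png

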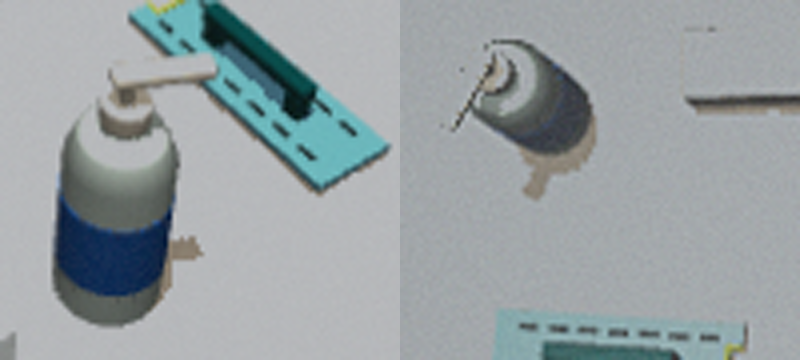

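View pics/l1.png

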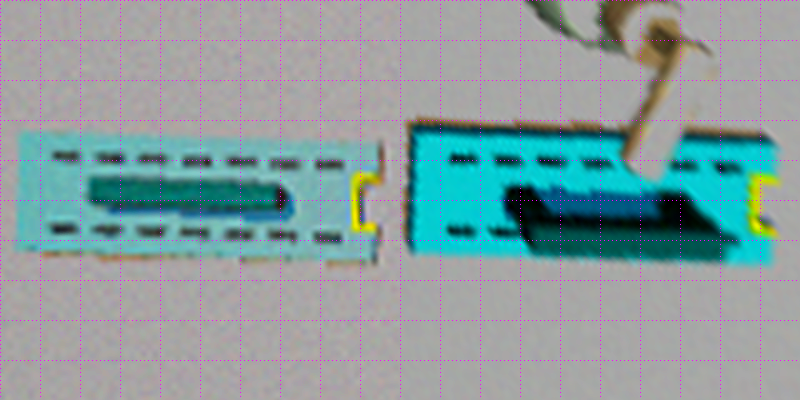

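```bash
python3 - <<'E'
from h import *
print("tip",plane("top",[[108,162]],.165),plane("scene",[[338.7,257]],.165),"head",plane("top",[[117.5,148]],.17))
print("base near", plane("top",[[95+140/4,130+150/4]],.0))
E
python3 st.py .5373 .316 .19 88.4
```

```text
tip [[0.67152788 0.39345269 0.165     ]] [[0.67018342 0.39855672 0.165     ]] head [[0.70784498 0.36970299 0.17      ]]
base near [[0.68656691 0.38318159 0.        ]]
t 14.57 p [0.5615 0.0336 0.1966] yaw -6.08 zax [ 3.5e-03 -3.0e-04 -1.0e+00] F [ 0.6 -0.  -0.2] g 8.72 j [-0.08  0.11  1.75  0.    1.28  1.6 ]
tool delta cm [ -5.4  -27.83   0.64] az -1.649
```

```bash
python3 -m jog '[{"dx":-0.4,"dy":-2,"dz":0,"ax":0,"ay":0,"az":0,"grip":8.7},{"dx":-0.8,"dy":-4.2,"dz":0,"ax":0,"ay":0,"az":0,"grip":8.7},{"dx":-0.9,"dy":-4.5,"dz":0,"ax":0,"ay":0,"az":0,"grip":8.7},{"dx":-0.9,"dy":-4.5,"dz":0,"ax":0,"ay":0,"az":0,"grip":8.7},{"dx":-0.9,"dy":-4.5,"dz":0,"ax":0,"ay":0,"az":0,"grip":8.7},{"dx":-0.8,"dy":-4.2,"dz":0,"ax":0,"ay":0,"az":0,"grip":8.7},{"dx":-0.7,"dy":-3.9,"dz":0,"ax":0,"ay":0,"az":0,"grip":8.7},{"dx":0,"dy":0,"dz":0,"ax":0,"ay":0,"az":-0.15,"grip":8.7}]'
python3 -m jog '[{"dx":0,"dy":0,"dz":0,"ax":0,"ay":0,"az":-0.18,"grip":8.7},{"dx":0,"dy":0,"dz":0,"ax":0,"ay":0,"az":-0.18,"grip":8.7},{"dx":0,"dy":0,"dz":0,"ax":0,"ay":0,"az":-0.18,"grip":8.7},{"dx":0,"dy":0,"dz":0,"ax":0,"ay":0,"az":-0.18,"grip":8.7},{"dx":0,"dy":0,"dz":0,"ax":0,"ay":0,"az":-0.18,"grip":8.7},{"dx":0,"dy":0,"dz":0,"ax":0,"ay":0,"az":-0.18,"grip":8.7},{"dx":0,"dy":0,"dz":0,"ax":0,"ay":0,"az":-0.18,"grip":8.7},{"dx":0,"dy":0,"dz":0,"ax":0,"ay":0,"az":-0.18,"grip":8.7}]'
python3 st.py .5373 .3165 .037 88.4
python3 - <<'E'
from yel import *
# stack check, unobstructed
t=np.ascontiguousarray(optics.capture("top")[:,:,::-1]);s=np.ascontiguousarray(optics.capture("scene")[:,:,::-1])
cv2.imwrite("pics/top6.png",t);cv2.imwrite("pics/scene6.png",s)
yel("scene",s,.635,.03,.077)
t=cv2.convertScaleAbs(t,alpha=1.8)
cv2.imwrite("pics/c6.png",np.hstack([cv2.resize(s[150:240,220:320],(420,378),interpolation=cv2.INTER_CUBIC),rect("top",t,.56,.03,.077,.1,.53)]))
E
```

```text
time_s: 15.58
eef_pos: [0.5342, 0.3196, 0.1924]
eef_rot: [-3.14, -0.08, 0.003]
wrist_force: [-0.5, 0.0, 0.9]
gripper_width: 1.002
time_s: 16.58
eef_pos: [0.5349, 0.3167, 0.1923]
eef_rot: [-2.308, -2.13, 0.002]
wrist_force: [-0.0, -0.5, -0.7]
gripper_width: 0.998
t 16.57 p [0.5349 0.3167 0.1923] yaw 85.39 zax [-1.8e-03 -2.0e-04 -1.0e+00] F [-0.  -0.5 -0.7] g 8.68 j [0.41 0.25 1.59 0.   1.3  0.49]
tool delta cm [ 0.    0.26 15.53] az -0.0525
scene zr 0.077 cen [0.6512 0.0264] box [0.6504 0.0268] [63.7 14.1] yaw -8.6 y-range [-0.0049  0.0584] 10463Traceback (most recent call last):
  File "<stdin>", line 7, in <module>
    return _nx.concatenate(arrs, 1, dtype=dtype, casting=casting)
           ~~~~~~~~~~~~~~~^^^^^^^^^^^^^^^^^^^^^^^^^^^^^^^^^^^^^^^
ValueError: all the input array dimensions except for the concatenation axis must match exactly, but along dimension 0, the array at index 0 has size 378 and the array at index 1 has size 377
```

View pics/scene6.png

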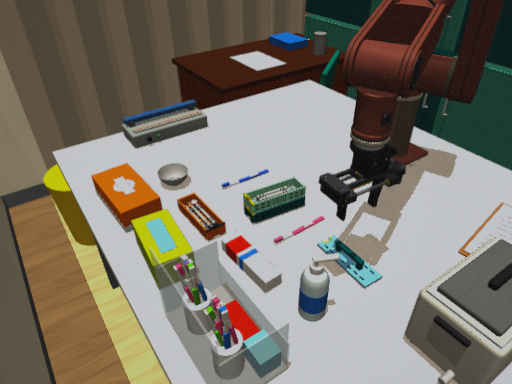

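Run:
```python
from yel import *
t=cv2.imread("pics/top6.png");s=cv2.imread("pics/scene6.png")
t=cv2.convertScaleAbs(t,alpha=1.8); a=rect("top",t,.56,.03,.077,.1,.5)
for k in range(0,400,40): a[k,::4]=(255,0,255); a[::4,k]=(255,0,255)
cv2.imwrite("pics/c6.png",np.hstack([cv2.resize(s[165:230,240:310],(400,400),interpolation=cv2.INTER_CUBIC),a]))
```

```text
(no output)
```

View pics/c6.png

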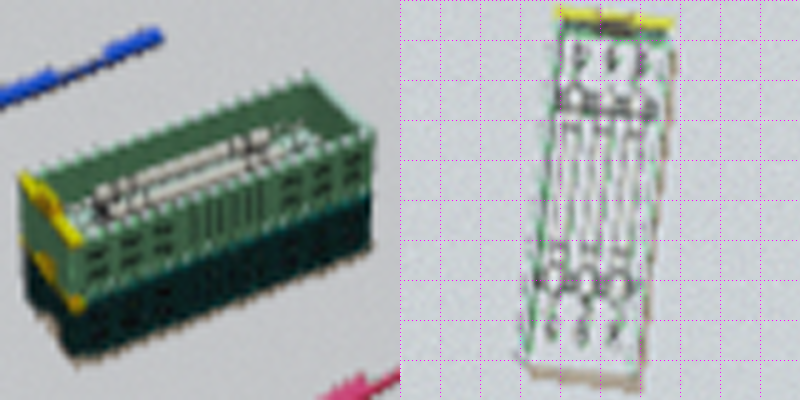

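The green tray sits flush, with the base key showing in its notch at (45,265). Now for the lid.

```bash
python3 -m jog '[{"dx":0,"dy":0.2,"dz":2.5,"ax":0,"ay":0,"az":-0.05,"grip":5},{"dx":0,"dy":0,"dz":3,"ax":0,"ay":0,"az":0,"grip":5},{"dx":0,"dy":0,"dz":3,"ax":0,"ay":0,"az":0,"grip":5},{"dx":0,"dy":0,"dz":2.3,"ax":0,"ay":0,"az":0,"grip":5},{"dx":0,"dy":0,"dz":0,"ax":0,"ay":0,"az":0,"grip":5}]'
python3 - <<'E'
from st import *
report([.5373,.3165,.039],88.4)
im=optics.capture("scene");cv2.imwrite("pics/s7.png",cv2.resize(im[140:330,280:420,::-1],None,fx=3,fy=3,interpolation=cv2.INTER_CUBIC))
E
```

```text
time_s: 17.3
eef_pos: [0.5358, 0.3152, 0.0825]
eef_rot: [-2.264, -2.175, 0.008]
wrist_force: [-0.3, 0.3, -0.1]
gripper_width: 0.593
t 17.3 p [0.5358 0.3152 0.0825] yaw 87.72 zax [-0.0053 -0.0021 -1.    ] F [-0.3  0.3 -0.1] g 5.16 j [0.4  0.38 1.66 0.   1.12 0.44]
tool delta cm [0.14 0.17 4.35] az -0.0119
```

View pics/s7.png

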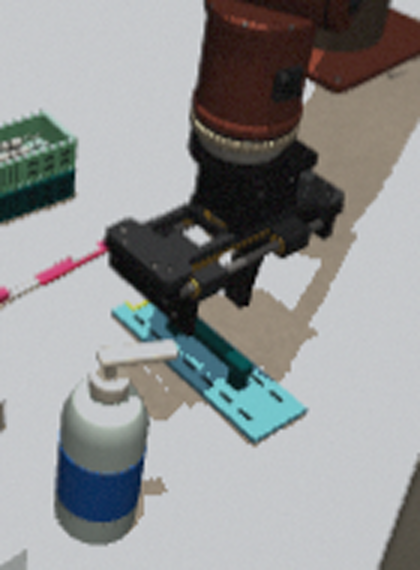

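```bash
python3 -m jog '[{"dx":0.1,"dy":0.1,"dz":1.5,"ax":0,"ay":0,"az":-0.01,"grip":5},{"dx":0,"dy":0,"dz":1.5,"ax":0,"ay":0,"az":0,"grip":5},{"dx":0,"dy":0,"dz":0.8,"ax":0,"ay":0,"az":0,"grip":5},{"dx":0,"dy":0,"dz":0.4,"ax":0,"ay":0,"az":0,"grip":5},{"dx":0,"dy":0,"dz":0,"ax":0,"ay":0,"az":0,"grip":5},{"dx":0,"dy":0,"dz":0,"ax":0,"ay":0,"az":0,"grip":5}]'; python3 st.py .5373 .3165 .038 88.4
python3 -m jog '[{"dx":0,"dy":0,"dz":0,"ax":0,"ay":0,"az":0,"grip":3},{"dx":0,"dy":0,"dz":0,"ax":0,"ay":0,"az":0,"grip":2.4},{"dx":0,"dy":0,"dz":0,"ax":0,"ay":0,"az":0,"grip":1.8},{"dx":0,"dy":0,"dz":0,"ax":0,"ay":0,"az":0,"grip":1.3},{"dx":0,"dy":0,"dz":0,"ax":0,"ay":0,"az":0,"grip":0.8},{"dx":0,"dy":0,"dz":0,"ax":0,"ay":0,"az":0,"grip":0.8}]' 30; python3 st.py
```

```text
time_s: 18.1
eef_pos: [0.5397, 0.3167, 0.0438]
eef_rot: [2.251, 2.191, 0.001]
wrist_force: [0.1, -0.4, -0.0]
gripper_width: 0.573
t 18.1 p [0.5397 0.3167 0.0438] yaw 88.45 zax [ 7.e-04  3.e-04 -1.e+00] F [ 0.1 -0.4 -0. ] g 4.98 j [0.4  0.43 1.66 0.   1.04 0.43]
tool delta cm [-0.02 -0.24  0.58] az 0.0008
time_s: 18.85
eef_pos: [0.5391, 0.3165, 0.0432]
eef_rot: [-2.251, -2.191, 0.001]
wrist_force: [-1.2, 0.4, 1.1]
gripper_width: 0.155
t 18.85 p [0.5391 0.3165 0.0432] yaw 88.45 zax [-4.e-04 -1.e-04 -1.e+00] F [-1.2  0.4  1.1] g 1.35 j [0.4  0.43 1.66 0.   1.04 0.43]
```

I gripped about 5 mm higher than planned, so I'll regrip lower.

```bash
python3 -m jog '[{"dx":0,"dy":0,"dz":0,"ax":0,"ay":0,"az":0,"grip":1.8},{"dx":0,"dy":0,"dz":0,"ax":0,"ay":0,"az":0,"grip":2.4},{"dx":0,"dy":0,"dz":0,"ax":0,"ay":0,"az":0,"grip":2.4},{"dx":0,"dy":0,"dz":0.3,"ax":0,"ay":0,"az":0,"grip":2.4},{"dx":0,"dy":0,"dz":0.2,"ax":0,"ay":0,"az":0,"grip":2.4},{"dx":0,"dy":0,"dz":0,"ax":0,"ay":0,"az":0,"grip":2.4}]'
python3 -m jog '[{"dx":0,"dy":0,"dz":0,"ax":0,"ay":0,"az":0,"grip":1.8},{"dx":0,"dy":0,"dz":0,"ax":0,"ay":0,"az":0,"grip":1.3},{"dx":0,"dy":0,"dz":0,"ax":0,"ay":0,"az":0,"grip":0.8},{"dx":0,"dy":0,"dz":0,"ax":0,"ay":0,"az":0,"grip":0.8},{"dx":0,"dy":0,"dz":0,"ax":0,"ay":0,"az":0,"grip":0.8}]' 40; python3 st.py
```

```text
time_s: 19.6
eef_pos: [0.5391, 0.3164, 0.0379]
eef_rot: [-2.251, -2.191, 0.001]
wrist_force: [-0.7, -0.2, -0.0]
gripper_width: 0.273
time_s: 20.23
eef_pos: [0.5393, 0.3166, 0.0384]
eef_rot: [-2.251, -2.191, 0.0]
wrist_force: [-0.3, 0.7, 0.8]
gripper_width: 0.157
t 20.23 p [0.5393 0.3166 0.0384] yaw 88.45 zax [-1.e-04  0.e+00 -1.e+00] F [-0.3  0.7  0.8] g 1.37 j [0.4  0.44 1.66 0.   1.04 0.43]
```

```bash
python3 -m jog '[{"dx":0,"dy":0,"dz":-0.3,"ax":0,"ay":0,"az":0,"grip":0.8},{"dx":0,"dy":0,"dz":-0.8,"ax":0,"ay":0,"az":0,"grip":0.8},{"dx":0,"dy":0,"dz":-1.9,"ax":0,"ay":0,"az":0,"grip":0.8},{"dx":0,"dy":0,"dz":-2.5,"ax":0,"ay":0,"az":0,"grip":0.8},{"dx":0,"dy":0,"dz":-2.5,"ax":0,"ay":0,"az":0,"grip":0.8},{"dx":0,"dy":0,"dz":-2.5,"ax":0,"ay":0,"az":0,"grip":0.8},{"dx":0,"dy":0,"dz":-1.8,"ax":0,"ay":0,"az":0,"grip":0.8},{"dx":0,"dy":0,"dz":-0.7,"ax":0,"ay":0,"az":0,"grip":0.8}]'
python3 st.py .5605 .0337 .168 174
```

```text
time_s: 21.22
eef_pos: [0.5401, 0.3169, 0.1706]
eef_rot: [2.25, 2.191, 0.004]
wrist_force: [1.1, -0.6, -2.2]
gripper_width: 0.157
t 21.23 p [0.5401 0.3169 0.1706] yaw 88.45 zax [ 0.0027  0.0012 -1.    ] F [ 1.1 -0.6 -2.2] g 1.36 j [0.4  0.28 1.6  0.   1.26 0.43]
tool delta cm [-28.26   2.8    0.23] az -1.4931
```

```bash
python3 -m jog '[{"dx":-1.2,"dy":0.1,"dz":0,"ax":0,"ay":0,"az":0,"grip":0.8},{"dx":-2.8,"dy":0.3,"dz":0,"ax":0,"ay":0,"az":0,"grip":0.8},{"dx":-4,"dy":0.4,"dz":0,"ax":0,"ay":0,"az":0,"grip":0.8},{"dx":-4.5,"dy":0.4,"dz":0,"ax":0,"ay":0,"az":0,"grip":0.8},{"dx":-4.5,"dy":0.4,"dz":0,"ax":0,"ay":0,"az":0,"grip":0.8},{"dx":-4.5,"dy":0.4,"dz":0,"ax":0,"ay":0,"az":0,"grip":0.8},{"dx":-3.8,"dy":0.4,"dz":0,"ax":0,"ay":0,"az":-0.03,"grip":0.8},{"dx":-2,"dy":0.3,"dz":0,"ax":0,"ay":0,"az":-0.07,"grip":0.8}]'
python3 -m jog '[{"dx":-0.9,"dy":0.1,"dz":0,"ax":0,"ay":0,"az":-0.13,"grip":0.8},{"dx":0,"dy":0,"dz":0,"ax":0,"ay":0,"az":-0.15,"grip":0.8},{"dx":0,"dy":0,"dz":0,"ax":0,"ay":0,"az":-0.15,"grip":0.8},{"dx":0,"dy":0,"dz":0,"ax":0,"ay":0,"az":-0.15,"grip":0.8},{"dx":0,"dy":0,"dz":0,"ax":0,"ay":0,"az":-0.15,"grip":0.8},{"dx":0,"dy":0,"dz":0,"ax":0,"ay":0,"az":-0.15,"grip":0.8},{"dx":0,"dy":0,"dz":0,"ax":0,"ay":0,"az":-0.15,"grip":0.8},{"dx":0,"dy":0,"dz":0,"ax":0,"ay":0,"az":-0.15,"grip":0.8}]'
python3 st.py .5605 .0337 .168 174
```

```text
time_s: 22.22
eef_pos: [0.5584, 0.0402, 0.1668]
eef_rot: [-2.138, -2.299, 0.003]
wrist_force: [0.3, 0.7, -0.9]
gripper_width: 0.157
time_s: 23.22
eef_pos: [0.5599, 0.0334, 0.1667]
eef_rot: [-0.49, -3.1, 0.001]
wrist_force: [-0.4, -0.0, -2.2]
gripper_width: 0.154
t 23.23 p [0.5599 0.0334 0.1667] yaw 162.05 zax [-3.e-03 -1.e-04 -1.e+00] F [-0.4 -0.  -2.2] g 1.34 j [-0.08  0.14  1.77 -0.    1.24 -1.34]
tool delta cm [-0.04  0.05 -0.13] az -0.2085
```

```bash
python3 -m jog '[{"dx":0,"dy":0,"dz":0.2,"ax":0,"ay":0,"az":-0.1,"grip":0.8},{"dx":0,"dy":0,"dz":0.6,"ax":0,"ay":0,"az":-0.07,"grip":0.8},{"dx":0,"dy":0,"dz":1,"ax":0,"ay":0,"az":-0.035,"grip":0.8},{"dx":0,"dy":0,"dz":0.6,"ax":0,"ay":0,"az":0,"grip":0.8},{"dx":0,"dy":0,"dz":0.2,"ax":0,"ay":0,"az":0,"grip":0.8},{"dx":0,"dy":0,"dz":0,"ax":0,"ay":0,"az":0,"grip":0.8}]'
python3 - <<'E'
from st import *
report([.5605,.0337,.1404],174)
z=readout.sense()["eef_pos"][2]-.0384
im=np.ascontiguousarray(optics.capture("scene")[:,:,::-1]); cv2.imwrite("pics/scene8.png",im)
t=np.ascontiguousarray(optics.capture("top")[:,:,::-1]);cv2.imwrite("pics/top8.png",t)
print(z)
a=rect("scene",im,.615,.03,z+.011,.07,.35)
b=rect("scene",cv2.imread("pics/scene6.png"),.615,.03,.077,.07,.35)
for q in(a,b):
    for k in range(0,400,50): q[k,::4]=(255,0,255); q[::4,k]=(255,0,255)
cv2.imwrite("pics/c8.png",np.hstack([a,b]))
cv2.imwrite("pics/d8.png",cv2.resize(im[130:240,220:330],None,fx=5,fy=5,interpolation=cv2.INTER_CUBIC))
E
```

```text
time_s: 23.98
eef_pos: [0.5611, 0.034, 0.1421]
eef_rot: [-0.178, -3.136, 0.0]
wrist_force: [-0.6, -0.3, -1.6]
gripper_width: 0.154
t 23.98 p [0.5611 0.034  0.1421] yaw 173.51 zax [-4.e-04 -0.e+00 -1.e+00] F [-0.6 -0.3 -1.6] g 1.34 j [-0.08  0.17  1.79 -0.    1.19 -1.54]
tool delta cm [ 0.06 -0.04  0.17] az -0.0086
0.10374231949552137
```

View pics/c8.png

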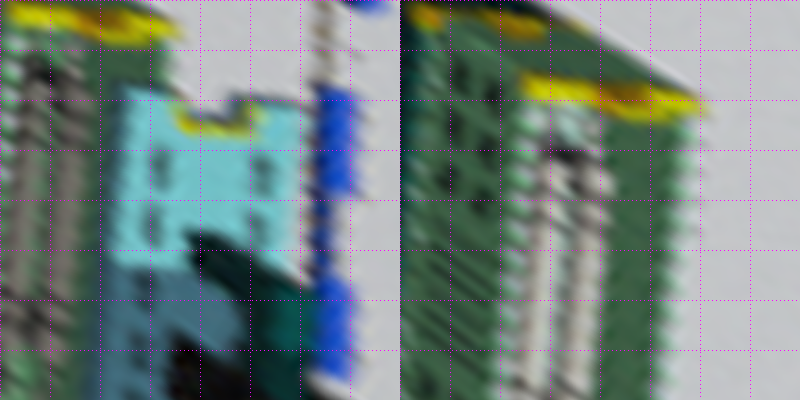

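View pics/d8.png

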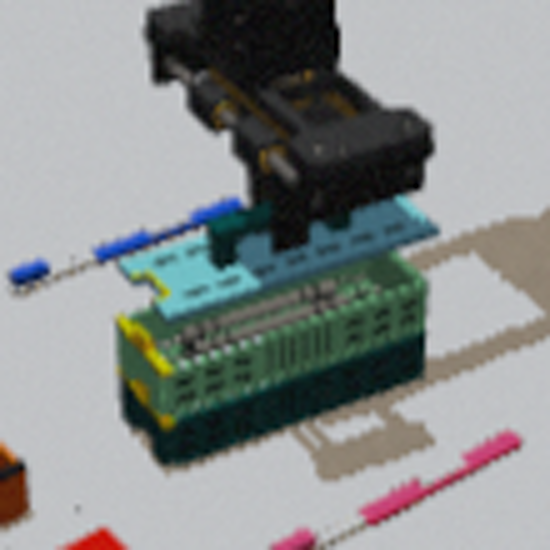

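Run:
```python
from h import *
im=cv2.imread("pics/scene8.png");b=cv2.imread("pics/scene6.png")
a=rect("scene",im,.63,.03,.1037+.011,.05,.25)
c=rect("scene",b,.63,.03,.077,.05,.25)
for q in(a,c):
    for k in range(0,400,50): q[k,::4]=(255,0,255); q[::4,k]=(255,0,255)
cv2.imwrite("pics/c9.png",np.hstack([a,c]))
cv2.imwrite("pics/d9.png",cv2.resize(im[172:202,238:268],None,fx=20,fy=20,interpolation=cv2.INTER_NEAREST))
```

```text
(no output)
```

View pics/c9.png

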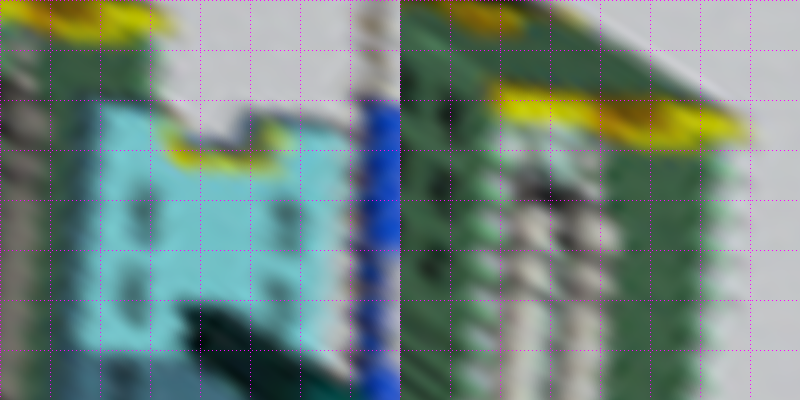

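View pics/d9.png

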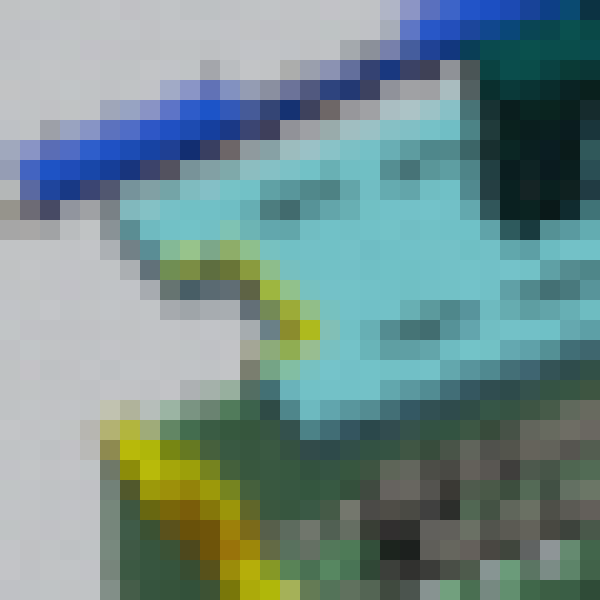

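The lid corners in the rectified view are at (95,100) and (345,125), against the tray rim at (90,85) and (345,118). So the lid needs about +2.4 mm in X, and a little in Y and yaw.

```bash
python3 -m jog '[{"dx":-0.15,"dy":0.05,"dz":0.3,"ax":0,"ay":0,"az":-0.009,"grip":0.8},{"dx":-0.08,"dy":0,"dz":0.6,"ax":0,"ay":0,"az":0,"grip":0.8},{"dx":0,"dy":0,"dz":0.5,"ax":0,"ay":0,"az":0,"grip":0.8},{"dx":0,"dy":0,"dz":0.2,"ax":0,"ay":0,"az":0,"grip":0.8},{"dx":0,"dy":0,"dz":0,"ax":0,"ay":0,"az":0,"grip":0.8}]'
python3 - <<'E'
from st import *
report([.5605,.0337,.1104],174)
z=readout.sense()["eef_pos"][2]-.0384
im=np.ascontiguousarray(optics.capture("scene")[:,:,::-1]); cv2.imwrite("pics/scene10.png",im)
a=rect("scene",im,.63,.03,z+.011,.05,.25)
c=rect("scene",cv2.imread("pics/scene6.png"),.63,.03,.077,.05,.25)
for q in(a,c):
    for k in range(0,400,50): q[k,::4]=(255,0,255); q[::4,k]=(255,0,255)
cv2.imwrite("pics/c10.png",np.hstack([a,c]))
cv2.imwrite("pics/d10.png",cv2.resize(im[150:230,230:330],None,fx=7,fy=7,interpolation=cv2.INTER_CUBIC))
E
```

```text
time_s: 24.7
eef_pos: [0.5633, 0.0344, 0.126]
eef_rot: [-0.163, -3.137, -0.0]
wrist_force: [0.1, 0.9, -1.7]
gripper_width: 0.159
t 24.7 p [0.5633 0.0344 0.126 ] yaw 174.05 zax [-6.e-04  1.e-04 -1.e+00] F [ 0.1  0.9 -1.7] g 1.38 j [-0.08  0.19  1.79  0.    1.16 -1.55]
tool delta cm [ 0.27 -0.1   1.56] az 0.0009
```

View pics/c10.png

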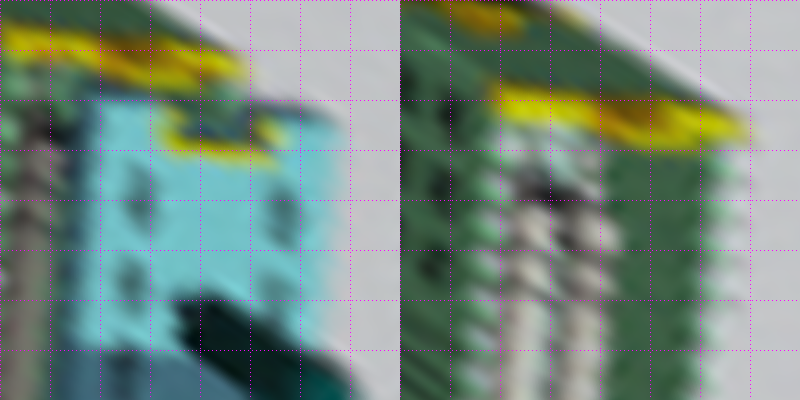

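View pics/d10.png

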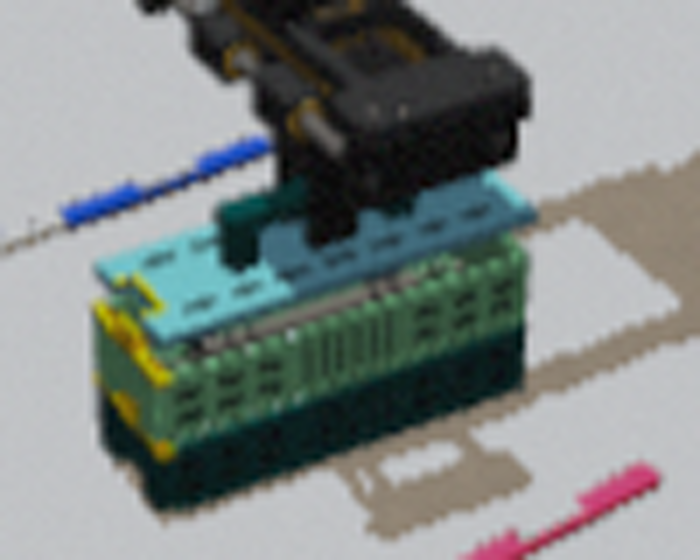

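```bash
python3 -m jog '[{"dx":-0.08,"dy":0,"dz":0.2,"ax":0,"ay":0,"az":0,"grip":0.8},{"dx":0,"dy":0,"dz":0.3,"ax":0,"ay":0,"az":0,"grip":0.8},{"dx":0,"dy":0,"dz":0.2,"ax":0,"ay":0,"az":0,"grip":0.8},{"dx":0,"dy":0,"dz":0.1,"ax":0,"ay":0,"az":0,"grip":0.8},{"dx":0,"dy":0,"dz":0,"ax":0,"ay":0,"az":0,"grip":0.8}]'
python3 - <<'E'
from st import *
report([.5605,.0337,.1104],174)
z=readout.sense()["eef_pos"][2]-.0384
im=np.ascontiguousarray(optics.capture("scene")[:,:,::-1]); cv2.imwrite("pics/scene11.png",im)
a=rect("scene",im,.63,.03,z+.011,.05,.25)
for k in range(0,400,50): a[k,::4]=(255,0,255); a[::4,k]=(255,0,255)
cv2.imwrite("pics/c11.png",np.hstack([a,cv2.resize(im[165:215,235:285],(400,400),interpolation=cv2.INTER_CUBIC)]))
E
```

```text
time_s: 25.38
eef_pos: [0.5643, 0.0342, 0.1182]
eef_rot: [-0.163, -3.137, -0.0]
wrist_force: [0.3, -0.4, -2.3]
gripper_width: 0.157
t 25.38 p [0.5643 0.0342 0.1182] yaw 174.05 zax [-2.e-04  0.e+00 -1.e+00] F [ 0.3 -0.4 -2.3] g 1.36 j [-0.08  0.2   1.8   0.    1.14 -1.55]
tool delta cm [ 0.37 -0.09  0.78] az 0.0009
```

View pics/c11.png

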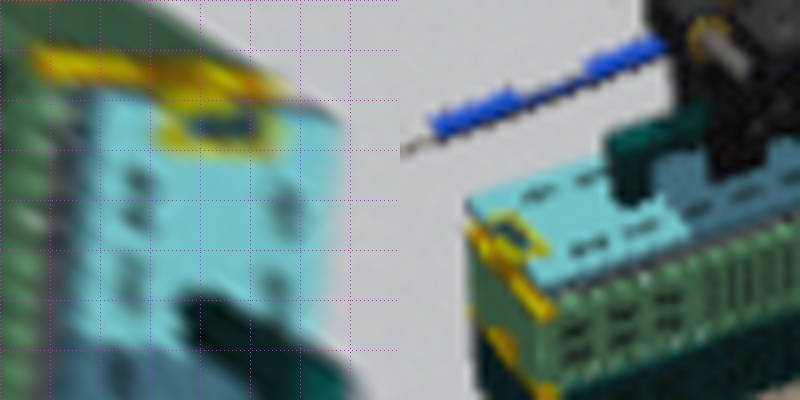

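```bash
python3 -m jog '[{"dx":-0.05,"dy":0,"dz":0.15,"ax":0,"ay":0,"az":0,"grip":0.8},{"dx":0,"dy":0,"dz":0.15,"ax":0,"ay":0,"az":0,"grip":0.8},{"dx":0,"dy":0,"dz":0,"ax":0,"ay":0,"az":0,"grip":0.8}]'; python3 -m jog '[{"dx":0,"dy":0,"dz":0.1,"ax":0,"ay":0,"az":0,"grip":0.8},{"dx":0,"dy":0,"dz":0.1,"ax":0,"ay":0,"az":0,"grip":0.8},{"dx":0,"dy":0,"dz":0,"ax":0,"ay":0,"az":0,"grip":0.8}]';  python3 -m jog '[{"dx":0,"dy":0,"dz":0.1,"ax":0,"ay":0,"az":0,"grip":0.8},{"dx":0,"dy":0,"dz":0,"ax":0,"ay":0,"az":0,"grip":0.8}]'
```

```text
time_s: 25.8
eef_pos: [0.5647, 0.0342, 0.1151]
eef_rot: [-0.163, -3.137, -0.0]
wrist_force: [-0.4, -0.9, -1.8]
gripper_width: 0.154
time_s: 26.18
eef_pos: [0.5648, 0.0342, 0.1132]
eef_rot: [-0.163, -3.137, -0.0]
wrist_force: [0.7, -0.8, -1.1]
gripper_width: 0.151
time_s: 26.42
eef_pos: [0.5648, 0.0342, 0.1122]
eef_rot: [-0.163, -3.137, -0.0]
wrist_force: [-0.7, -0.0, -1.5]
gripper_width: 0.15
```

```bash
python3 -m jog '[{"dx":0,"dy":0,"dz":0.1,"ax":0,"ay":0,"az":0,"grip":0.8},{"dx":0,"dy":0,"dz":0,"ax":0,"ay":0,"az":0,"grip":0.8}]'; python3 -m jog '[{"dx":0,"dy":0,"dz":0.06,"ax":0,"ay":0,"az":0,"grip":0.8},{"dx":0,"dy":0,"dz":0,"ax":0,"ay":0,"az":0,"grip":0.8}]';  python3 -m jog '[{"dx":0,"dy":0,"dz":0.06,"ax":0,"ay":0,"az":0,"grip":0.8},{"dx":0,"dy":0,"dz":0,"ax":0,"ay":0,"az":0,"grip":0.8}]'
```

```text
time_s: 26.68
eef_pos: [0.5648, 0.0342, 0.1112]
eef_rot: [-0.163, -3.137, -0.0]
wrist_force: [-0.9, 0.1, -1.9]
gripper_width: 0.159
time_s: 26.92
eef_pos: [0.5648, 0.0342, 0.1107]
eef_rot: [-0.163, -3.137, 0.0]
wrist_force: [-0.5, -0.1, -1.9]
gripper_width: 0.152
time_s: 27.18
eef_pos: [0.5649, 0.0342, 0.1104]
eef_rot: [0.163, 3.137, -0.0]
wrist_force: [-2.2, 0.4, 0.7]
gripper_width: 0.156
```

```bash
python3 -m jog '[{"dx":0,"dy":0,"dz":0.06,"ax":0,"ay":0,"az":0,"grip":0.8},{"dx":0,"dy":0,"dz":0,"ax":0,"ay":0,"az":0,"grip":0.8}]';  python3 -m jog '[{"dx":0,"dy":0,"dz":0.05,"ax":0,"ay":0,"az":0,"grip":0.8},{"dx":0,"dy":0,"dz":0,"ax":0,"ay":0,"az":0,"grip":0.8}]'
python3 - <<'E'
from st import *
report()
im=np.ascontiguousarray(optics.capture("scene")[:,:,::-1]); cv2.imwrite("pics/scene12.png",im)
cv2.imwrite("pics/c12.png",cv2.resize(im[155:225,235:325],None,fx=8,fy=8,interpolation=cv2.INTER_CUBIC))
E
```

```text
time_s: 27.42
eef_pos: [0.5649, 0.0342, 0.1103]
eef_rot: [0.163, 3.137, -0.0]
wrist_force: [-2.6, -1.2, 5.1]
gripper_width: 0.154
time_s: 27.68
eef_pos: [0.5649, 0.0342, 0.1103]
eef_rot: [0.163, 3.137, -0.0]
wrist_force: [-5.4, -0.3, 9.5]
gripper_width: 0.153
t 27.68 p [0.5649 0.0342 0.1103] yaw 174.06 zax [ 1.e-04 -2.e-04 -1.e+00] F [-5.4 -0.3  9.5] g 1.33 j [-0.08  0.22  1.8  -0.    1.13 -1.55]
```

View pics/c12.png

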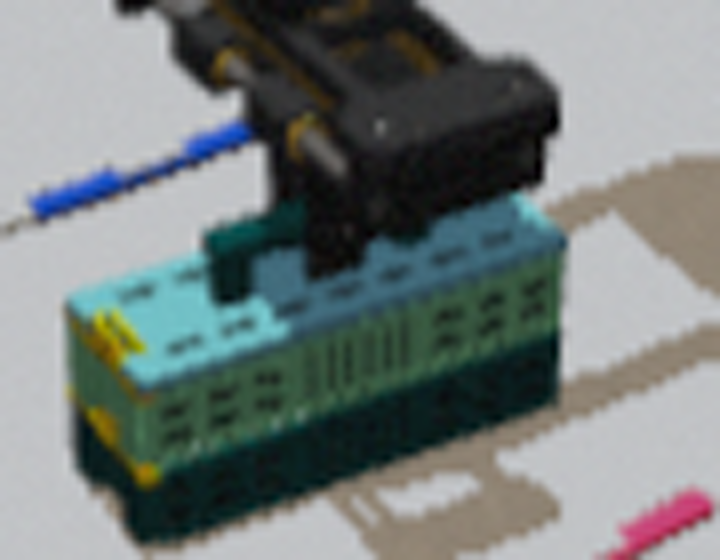

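The lid is home at the expected height: TCP 0.1103 against a predicted 0.1104, with firm contact, and the key fills its notch at (118,330). Ease off, release, lift.

```bash
python3 -m jog '[{"dx":0,"dy":0,"dz":-0.1,"ax":0,"ay":0,"az":0,"grip":0.8},{"dx":0,"dy":0,"dz":0,"ax":0,"ay":0,"az":0,"grip":0.8}]' 10
python3 -m jog '[{"dx":0,"dy":0,"dz":0,"ax":0,"ay":0,"az":0,"grip":1.4},{"dx":0,"dy":0,"dz":0,"ax":0,"ay":0,"az":0,"grip":1.7},{"dx":0,"dy":0,"dz":0,"ax":0,"ay":0,"az":0,"grip":2.2},{"dx":0,"dy":0,"dz":0,"ax":0,"ay":0,"az":0,"grip":3},{"dx":0,"dy":0,"dz":0,"ax":0,"ay":0,"az":0,"grip":4},{"dx":0,"dy":0,"dz":0,"ax":0,"ay":0,"az":0,"grip":4.5},{"dx":0,"dy":0,"dz":0,"ax":0,"ay":0,"az":0,"grip":4.5}]'
python3 -m jog '[{"dx":0,"dy":0,"dz":-0.5,"ax":0,"ay":0,"az":0,"grip":4.5},{"dx":0,"dy":0,"dz":-1.5,"ax":0,"ay":0,"az":0,"grip":4.5},{"dx":0,"dy":0,"dz":-2.5,"ax":0,"ay":0,"az":0,"grip":4.5},{"dx":0,"dy":0,"dz":-3,"ax":0,"ay":0,"az":0,"grip":4.5},{"dx":0,"dy":0,"dz":-3,"ax":0,"ay":0,"az":0,"grip":4.5},{"dx":0,"dy":0,"dz":-1,"ax":0,"ay":0,"az":0,"grip":4.5}]'
python3 -m jog '[{"dx":0,"dy":-2,"dz":0,"ax":0,"ay":0,"az":0,"grip":4.5},{"dx":0,"dy":-4,"dz":0,"ax":0,"ay":0,"az":0,"grip":4.5},{"dx":0,"dy":-5,"dz":0,"ax":0,"ay":0,"az":0,"grip":4.5},{"dx":0,"dy":-5,"dz":0,"ax":0,"ay":0,"az":0,"grip":4.5},{"dx":0,"dy":-5,"dz":0,"ax":0,"ay":0,"az":0,"grip":4.5},{"dx":0,"dy":-3,"dz":0,"ax":0,"ay":0,"az":0,"grip":4.5},{"dx":0,"dy":0,"dz":0,"ax":0,"ay":0,"az":0,"grip":4.5}]'
python3 - <<'E'
from st import *
report()
im=np.ascontiguousarray(optics.capture("scene")[:,:,::-1]); cv2.imwrite("pics/scene13.png",im)
t=np.ascontiguousarray(optics.capture("top")[:,:,::-1]);cv2.imwrite("pics/top13.png",t)
t=cv2.convertScaleAbs(t,alpha=1.8); a=rect("top",t,.56,.03,.083,.1,.5)
for k in range(0,400,40): a[k,::4]=(255,0,255); a[::4,k]=(255,0,255)
cv2.imwrite("pics/c13.png",np.hstack([cv2.resize(im[155:225,240:310],(400,400),interpolation=cv2.INTER_CUBIC),a]))
E
```

```text
time_s: 27.98
eef_pos: [0.565, 0.0342, 0.1103]
eef_rot: [0.163, 3.137, 0.0]
wrist_force: [-0.3, 0.5, 2.5]
gripper_width: 0.157
time_s: 28.85
eef_pos: [0.5648, 0.0342, 0.11]
eef_rot: [0.163, 3.137, 0.0]
wrist_force: [-0.1, -0.2, -0.3]
gripper_width: 0.503
time_s: 29.6
eef_pos: [0.5663, 0.0341, 0.2286]
eef_rot: [0.163, 3.132, -0.0]
wrist_force: [-0.1, -0.2, 0.6]
gripper_width: 0.517
time_s: 30.48
eef_pos: [0.5381, -0.2073, 0.2231]
eef_rot: [-0.169, -3.134, -0.001]
wrist_force: [0.2, -0.4, -0.4]
gripper_width: 0.52
t 30.48 p [ 0.5381 -0.2073  0.2231] yaw 173.82 zax [-2.9e-03  8.0e-04 -1.0e+00] F [ 0.2 -0.4 -0.4] g 4.52 j [-0.5   0.12  1.68 -0.    1.34 -1.97]
```

View pics/c13.png

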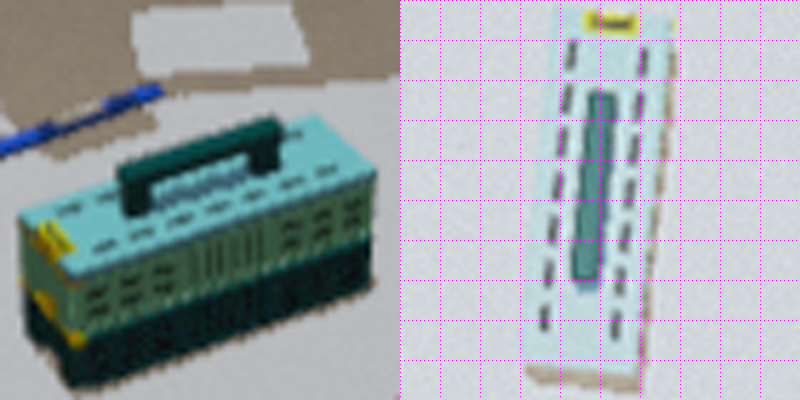

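View pics/scene13.png

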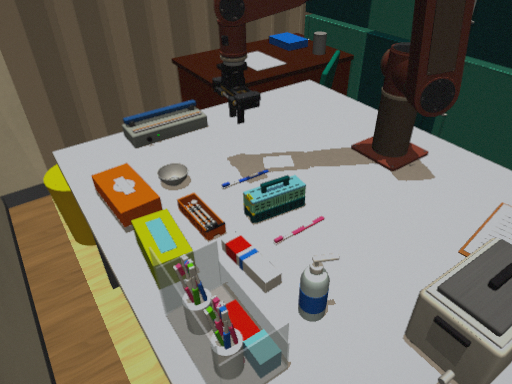

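The stack is flush, with both keys in their notches (crop (55,238) and (45,300)), and everything else looks unmoved. One quick numeric check, then I hand in.

Run:
```python
import cv2,numpy as np
from workcell import ticket
a=cv2.imread("pics/scene0.png").astype(int);b=cv2.imread("pics/scene13.png").astype(int)
d=np.abs(a-b).max(2)
for n,(x0,y0,x1,y1) in dict(orange=(175,190,226,238),bowl=(155,162,190,188),pink=(272,214,328,243),carton=(222,235,282,290),bottle=(297,252,340,316),blue=(220,168,272,190),base_low=(250,205,300,222)).items():
    print(n,(d[y0:y1,x0:x1]>40).sum())
print(ticket.close_job())
```

```text
orange 0
bowl 0
pink 17
carton 0
bottle 60
blue 411
base_low 77
the job is handed in; nothing more can be done
None
```

The job is handed in: the green tray is on the base tray and the lid is on top of it. Both are the right way round with their notches over the yellow keys. It took about 30.6 s of the 64 s.

**Seating:**
- **Green tray:** it met firm contact about 0.6 mm above the height I worked out, within the spread of the readings. The seam looks even, and the base key shows in the notch.
- **Lid:** it stopped at TCP z 0.1103 m against a worked-out 0.1104 m. Its key fills the notch, and the stack looks flush in both cameras.
- **Handling:** both went down in steps of 1 mm or less near contact, with about 10 N at the end. I took that load off before opening the jaws, and the green tray stayed level in the hand.

**Corrections on the way:**
- **Alignment:** the two cameras disagreed by 2–3 mm, so I corrected each piece by a few millimetres from the scene view before lowering it.
- **Lid grip:** I first gripped the lid about 5 mm high, so I opened and gripped again lower before lifting.

**Last check:** I compared before and after pictures of the other things on the table.
- **No change:** orange tray, bowl and carton.
- **Some change:** the blue brush (411 pixels), the lower part of the base tray (77), the bottle (60) and the pink brush (17). I put these down to the arm's shadow, the taller stack and the lid no longer being behind the bottle. They look unmoved in the final picture, but I did not measure their positions again.

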